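# Ready the nut and dried-fish corner of a market stall

## Robot

A 7-joint arm with a two-finger parallel gripper is mounted at the origin on the work surface. World frame = base frame: x ahead of the robot, y to its left, z up, the work surface at z = 0. Lengths are in mm, angles in degrees, forces in N, time in s.
With the tool pointing down it reaches from about 425 to 950 mm from the base axis. Payload 16.7 kg.
Tool frame: the origin (TCP) lies between the finger pads; the fingertips stand 17 mm ahead of it and the grasp point (between the pads) lies 2 mm behind it; z points along the fingers, x is the direction in which the jaws open and shut, and the axes are right-handed (so a half turn about z gives the same grasp; the last joint's range is limited). The gripper opens to 94 mm and grips with 3 to 60 N. Pads are 16 mm wide; open, the fingers measure 119 mm over their backs; the gripper's body (75 mm by 177 mm) begins 78 mm behind the grasp point.
Start: joints at [-73.826, 24.414, 4.234, 92.017, -1.954, 63.644, -3.845], TCP at [282.491, 613.004, 222.467] pointing down, gripper open.
Joint ranges: [-163.25, 163.25], [-28.42, 122.38], [-70.27, 78.77], [12.13, 141.07], [-58.53, 238.53], [9.26, 117.41], [-156.51, 156.51]. Speed limits (degrees/s): [108.29, 108.29, 136.94, 136.94, 172.46, 172.46, 172.46].

## Interface

Orientations are given as a 3x3 rotation matrix whose columns are the frame's x, y, z axes.
In Python, from bench import env gives the robot as it stands.
- The arm moves only by the tool carry_out, never from a script. Its argument "moves" is a list of rows, each an object of numbers: "hand": the finger opening in mm, from 0 to 94; "dx", "dy", "dz": the shift along the world's x, y, z in mm; "turn": the turn about the world's z in degrees. A call has 1 to 5 rows; each row shifts and turns the commanded pose from where the row before left it; what a row does not reach is not made up. A row lasts 1/10 s, in which the tool goes at most 50 mm and 8.59 degrees, less where a joint would pass 70% of its speed; a pose out of reach is approached as far as the arm can. A call with a gripper value outside its range is refused whole. The fingers move at their own pace and stop on an object; the grip force is fixed at half the most. Time passes only in rows, so rows that do not move let the fingers close. It gives the time, the measured TCP pose, the force and the opening at its end, in the units of the state.
- env.observe(): the state, without advancing time (a new reading comes with each control period).
- env.get_image(name): name is "scene" or "side" or "wrist"; returns a dict with "img" (480x640x3 uint8, red, green, blue), "intrinsics" (3x3 intrinsics, pixels), "R" (3x3) and "t" (3): a world point X has camera coordinates R X + t. Camera axes: x right, y down, z forward; pixel columns grow to the right and rows downward; lengths in mm; the calibration is good to about 2 mm. The wrist camera is an equidistant fisheye: a pixel r from the principal point sees the ray r / f radians off the axis. A picture is of the moment at which its call begins. There is no depth.
- env.sign_off(): hands the job in, once; it reports no verdict.
The state is a dict: "time": time; "joint_pos": joint angles; "qvel": joint speeds; "joint_torque": joint torques, N m; "eef_pos": TCP position; "ee_rot": TCP orientation; "wrist_force": force on the tool from outside, world axes, zero at the start; "torque": the same for the moment, N m; "gripper_width": finger opening in mm.
Only numpy, scipy, OpenCV 4.12 (cv2) and the standard library are available. Lean on these libraries where they do the work, as an engineer would, in place of code of your own. Each camera call takes 0.05 s, during which the arm holds its last target. There are 200 camera calls.

## Task

Get this corner of the stall ready for customers. With the carton still standing on the counter, pull its folded spout fully out, only then tilt the carton to pour all of its walnuts into the red basket on the scale, and stand the emptied carton upright on the counter again. Lay every packet flat on the sloping display board, right side up, side by side and not overlapping, without disturbing the jar, the bowl or the mug.

Things in the scene. Friction and masses are not known exactly. Their poses are not given: they have to be found in the camera images.
- carton: Loose cardboard carton, 160 long (x) x 60 wide (y) x 90 mm high (z), 0.38 kg empty, clear window in its closed top. Origin: centre of its underside; z up. Its -x end, roughly facing the robot at the start, is closed only by the spout. Inner floor 14 mm above the underside; inside 54 mm wide. Stiff sides: can be gripped across the 60 mm from above.
- spout (a joint): Spout flap angle, rad: 0 shut (upright in the carton's -x end), 1.15 fully out. Hinge along the carton's y, 80 mm from its origin to -x, 14 mm above its underside; the top swings out and down and stays where left (0.05 N m). Flap 70 long, 54 mm wide, 24 mm cheeks: a chute. Fully out it still rises outwards 24 degrees; nuts roll out once this end is tilted down 35 to 55 degrees.
- spout_tab (a point): Middle of the spout's pull tab: a fin outside the flap on its centre line, 10 mm thick (along the carton's y), standing out 22 mm, 50 to 98 mm from the hinge along the flap, so it stands proud of the flap's end. Shut, this point is 14 mm outside the hinge and 87 mm above it; it turns with the flap. Pinched across its thickness from above, it pivots in the grip when led round the hinge.
- scale: Fixed white kitchen-type scale, 190 x 150 x 35 mm, with the red basket fixed on top. Origin: on the counter, 10 mm to the -x side of the basket centre; z up.
- basket_floor (a point): Centre of the basket's inner floor, 42 mm above the counter; axes as the scale's. The basket is open, outside 150 (x) x 170 (y) mm, walls 4 mm thick, rim 51 mm above this floor (93 mm above the counter).
- board: Sloping plywood display board, fixed on a wooden rack: 150 mm (x, up the slope) x 330 mm (y), sloped 20 degrees. Origin: centre of its upper surface; z is square to the surface. The low edge (-x, nearer the robot) and both ends (y) carry a lip 8 mm thick standing 12 mm above the surface; the high edge has none. The origin is 60 mm above the counter.
- nut1: Walnut, a ball of 26 mm diameter, 14 g, inside the carton at the start. Origin: its centre. Four to six of nut1..nut6 are present, the others are absent (None).
- nut2: Walnut, a ball of 26 mm diameter, 14 g, inside the carton at the start. Origin: its centre. Four to six of nut1..nut6 are present, the others are absent (None).
- nut3: Walnut, a ball of 26 mm diameter, 14 g, inside the carton at the start. Origin: its centre. Four to six of nut1..nut6 are present, the others are absent (None).
- nut4: Walnut, a ball of 26 mm diameter, 14 g, inside the carton at the start. Origin: its centre. Four to six of nut1..nut6 are present, the others are absent (None).
- nut5: Walnut, a ball of 26 mm diameter, 14 g, inside the carton at the start. Origin: its centre. Four to six of nut1..nut6 are present, the others are absent (None).
- nut6: Walnut, a ball of 26 mm diameter, 14 g, inside the carton at the start. Origin: its centre. Four to six of nut1..nut6 are present, the others are absent (None).
- packet1: Packet: stiff sealed cardboard tray of dried fish, 120 (its x) x 50 (y) x 28 mm (z), 0.12 kg. Origin: centre of its underside; z up. Three or four of packet1..packet4 are present, the others absent (None).
- packet2: Packet: stiff sealed cardboard tray of dried fish, 120 (its x) x 50 (y) x 28 mm (z), 0.12 kg. Origin: centre of its underside; z up. Three or four of packet1..packet4 are present, the others absent (None).
- packet3: Packet: stiff sealed cardboard tray of dried fish, 120 (its x) x 50 (y) x 28 mm (z), 0.12 kg. Origin: centre of its underside; z up. Three or four of packet1..packet4 are present, the others absent (None).
- packet4: Packet: stiff sealed cardboard tray of dried fish, 120 (its x) x 50 (y) x 28 mm (z), 0.12 kg. Origin: centre of its underside; z up. Three or four of packet1..packet4 are present, the others absent (None).
- jar: Bystander: glass jar, 80 mm across, 110 mm high. Origin: centre of its underside.
- bowl: Bystander: steel bowl, 120 mm across, 55 mm high. Origin: centre of its underside.
- mug: Bystander: white mug, 76 mm across, 85 mm high. Origin: centre of its underside.
There are look-alikes about, which are no part of the job. Of the things that look like the carton, the middle-sized one is meant.

How it is judged:
By the outcome, as a careful person would: the job done as asked, in the order asked, and still so for the second after the job is handed in, with the robot touching nothing.
Of nut1, nut2, nut3, nut4, nut5, nut6 only 4 to 6 are there at a start; the rules pass over those that are not, and their reading is None.
Of packet1, packet2, packet3, packet4 only 3 to 4 are there at a start; the rules pass over those that are not, and their reading is None.
At some moment in a run one of packet1, packet2, packet3, packet4 may be knocked a few centimetres aside while the robot is not near it.
It also fails if it takes over 208 s, if anything falls off the work surface, if the arm or the gripper's body presses on something with over 40 N, if the wrist force passes 120 N, or if a joint passes its speed limit or range.

## Working session

There is one attempt and no reset: what is moved stays moved. The work goes in short steps, Python scripts to look and compute and a tool call to move; the robot and the scene stay as the last step left them, time stands still between calls to the robot, and variables do not carry over. Pictures are saved under pics/ and viewed, about 12 in all and at most 16, crops included, and the job is handed in when it is done.

Besides the shell and the picture viewer there is one more tool, called after "Request:" by a JSON object that holds its "api" and its "payload". carry_out: Moves the arm, as the interface text tells. Its arguments: {"type":"object","properties":{"moves":{"type":"array"}},"required":["moves"]}

```bash
ls; mkdir -p pics
python3 - <<'E'
from bench import env
import cv2,numpy as np
print(env.observe())
for n in ["scene","side","wrist"]:
    d=env.get_image(n); cv2.imwrite(f"pics/{n}0.png",d["img"][:,:,::-1]); print(n,d["intrinsics"],d["R"],d["t"], -np.array(d["R"]).T@d["t"])
E
```

```text
pics
{'time': 0.0, 'joint_pos': array([-73.82619887,  24.45085928,   4.23244657,  92.05324882,
        -1.95375222,  63.64466261,  -3.84513844]), 'qvel': array([ 0.0327793 , -0.10695313, -0.02652911, -0.14620096, -0.07858881,
       -0.04223025,  0.05625385]), 'joint_torque': array([ 3.69738327e-04, -9.35808206e+01,  3.66746128e+00, -4.54184031e+01,
       -4.85809101e-02,  2.00909819e-02,  7.21459764e-05]), 'eef_pos': array([282.34046223, 612.63291433, 221.75436631]), 'ee_rot': array([[ 4.18547827e-01,  9.08194641e-01, -4.58829878e-04],
       [ 9.08193780e-01, -4.18548065e-01, -1.25528070e-03],
       [-1.33208156e-03,  1.08688567e-04, -9.99999107e-01]]), 'wrist_force': array([-0.42871784,  0.0903757 , -0.11183772]), 'torque': array([-0.02813908,  0.00643423, -0.00467945]), 'gripper_width': 94.16554590522824}
scene [[493.51149786   0.         322.06287565]
 [  0.         493.51149786 237.57652258]
 [  0.           0.           1.        ]] [[-0.15712251  0.98752964 -0.00988576]
 [ 0.7262075   0.10874904 -0.67881979]
 [-0.6692796  -0.11383699 -0.73423835]] [ 148.10988635 -288.48915213 1520.21986108] [1250.22652271   58.16726207  921.83575918]
side [[542.29038084   0.         324.28146739]
 [  0.         542.29038084 237.40074876]
 [  0.           0.           1.        ]] [[ 0.99900355 -0.04057259  0.01859515]
 [-0.01063851 -0.62110962 -0.78365149]
 [ 0.04334439  0.7826728  -0.62092234]] [-523.74347967   42.8044624  1689.28118717] [  450.45609825 -1316.81779667  1092.19530201]
wrist [[371.64829954   0.         315.29570529]
 [  0.         371.64829954 238.33405848]
 [  0.           0.           1.        ]] [[ 4.17348057e-01  9.08746314e-01 -8.57858585e-04]
 [ 8.81473635e-01 -4.04592993e-01  2.43533860e-01]
 [ 2.20963414e-01 -1.02394563e-01 -9.69892016e-01]] [-675.31989958  -27.55771468  390.40650958] [219.86929147 642.52031534 384.78406435]
```

View pics/scene0.png

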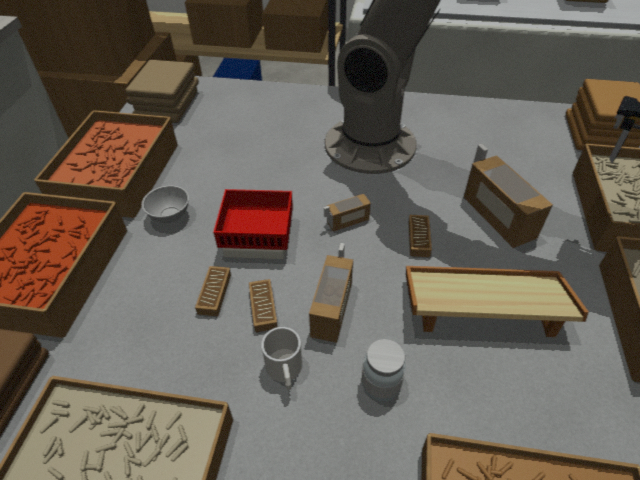

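View pics/side0.png

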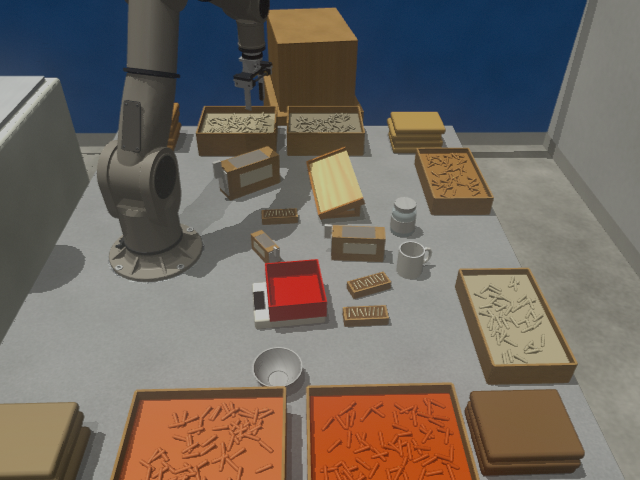

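Scene view: the middle carton is at about (332,297) with its tab at (341,250). The small look-alike is at (348,212) and the large one at (508,200). There are three packets, at (213,290), (263,305) and (420,235). The basket is at (255,218), the board at (495,293), the mug at (282,352), the jar at (383,370) and the bowl at (166,205). The side view agrees.

```bash
cat > h.py <<'E'
from bench import env
import cv2,numpy as np
def cam(n):
    d=env.get_image(n); d["K"]=np.array(d["intrinsics"]);d["R"]=np.array(d["R"]);d["t"]=np.array(d["t"]);d["n"]=n
    d["bgr"]=d["img"][:,:,::-1].copy(); return d
def ray(d,uv):
    K=d["K"];x=(uv[0]-K[0,2])/K[0,0];y=(uv[1]-K[1,2])/K[1,1]
    if d["n"]=="wrist":
        r=np.hypot(x,y)+1e-12; v=np.array([np.sin(r)*x/r,np.sin(r)*y/r,np.cos(r)])
    else: v=np.array([x,y,1.])
    v=d["R"].T@v; return -d["R"].T@d["t"],v/np.linalg.norm(v)
def onz(d,uv,z):
    c,v=ray(d,uv); return c+v*(z-c[2])/v[2]
def tri(obs):
    A=np.zeros((3,3));b=np.zeros(3);L=[]
    for d,uv in obs:
        c,v=ray(d,uv);P=np.eye(3)-np.outer(v,v);A+=P;b+=P@c;L.append((P,c))
    X=np.linalg.solve(A,b); return X,[np.linalg.norm(P@(X-c)) for P,c in L]
def proj(d,X):
    p=d["R"]@np.array(X,float)+d["t"];K=d["K"]
    if d["n"]=="wrist":
        r=np.hypot(p[0],p[1])+1e-12;th=np.arctan2(r,p[2]);p=np.array([p[0]/r*th,p[1]/r*th,1])
    else:p=p/p[2]
    return p[0]*K[0,0]+K[0,2],p[1]*K[1,1]+K[1,2]
E
python3 - <<'E'
from h import *
s=cam("scene");d=cam("side")
for n,uv,z in [("carton top",(337,277),90),("smallcarton",(350,205),50),("bigcarton",(515,185),120),("pA",(213,288),28),("pB",(263,302),28),("pC",(420,233),28),("basket",(255,215),42),("mug",(282,345),85),("jar",(385,352),110),("bowl",(166,198),55),("boardc",(495,293),60),("tab",(341,247),112)]:
    print(n,onz(s,uv,z).round())
for n,a,b in [("basket rim BR?",(292,192),(266,264))]: print(tri([(s,a),(d,b)]))
print(onz(d,(369,283),28),onz(d,(366,313),28),onz(d,(280,213),28))
def crop(c,x0,y0,w,h,k,n): cv2.imwrite(n,cv2.resize(c["bgr"][y0:y0+h,x0:x0+w],None,fx=k,fy=k,interpolation=cv2.INTER_CUBIC))
a=cv2.resize(s["bgr"][180:350,190:600],None,fx=1.95,fy=1.95,interpolation=cv2.INTER_CUBIC)
b=cv2.resize(d["bgr"][140:330,210:450],None,fx=1.4,fy=1.4,interpolation=cv2.INTER_CUBIC)
cv2.imwrite("pics/c1.png",a);
E
```

```text
carton top [601. -21.  90.]
smallcarton [333. -24.  50.]
bigcarton [277. 372. 120.]
pA [ 625. -300.   28.]
pB [ 646. -179.   28.]
pC [384. 158.  28.]
basket [ 396. -259.   42.]
mug [ 777. -104.   85.]
jar [777.  92. 110.]
bowl [ 382. -499.   55.]
boardc [570. 317.  60.]
tab [534. -22. 112.]
(array([ 351.8618536 , -170.09291492,   91.00078647]), [np.float64(1.2304893571580928), np.float64(1.2304893571581637)])
[ 644.30803124 -187.68400734   28.        ] [ 623.81845476 -304.86455662   28.        ] [382.03510685 158.34156832  28.        ]
```

Request:
{"api": "carry_out", "payload": {"moves": [{"hand": 94,"dx": 20,"dy": -20,"dz": 40},{"hand": 94,"dx": 20,"dy": -25,"dz": 38},{"hand": 94,"dx": 20,"dy": -30,"dz": 30},{"hand": 94,"dx": 20,"dy": -40,"dz": 15},{"hand": 94,"dx": 20,"dy": -42,"dz": 15}]}}

```text
invalid input
```

Request:
{"api": "carry_out", "payload": {"moves": [{"hand": 94,"dx": 20,"dy": -42,"dz": 10,"turn": 5},{"hand": 94,"dx": 20,"dy": -42,"dz": 10,"turn": 5},{"hand": 94,"dx": 20,"dy": -42,"dz": 10,"turn": 5},{"hand": 94,"dx": 20,"dy": -42,"dz": 10,"turn": 5},{"hand": 94,"dx": 20,"dy": -42,"turn": 5}]}}

```text
invalid input
```

Request:
{"api": "carry_out", "payload": {"moves": [{"hand": 94,"dx": 20,"dy": -45},{"hand": 94,"dx": 15,"dy": -45},{"hand": 94,"dx": 15,"dy": -45},{"hand": 94,"dx": 15,"dy": -45},{"hand": 94,"dx": 0,"dy": -45}]}}

```text
invalid input
```

Run:
```python
from h import *
w=cam("wrist");o=env.observe();print(o["time"],o["eef_pos"],o["ee_rot"])
cv2.imwrite("pics/w1.png",w["bgr"])
print(-w["R"].T@w["t"])
```

```text
0.3 [282.4020129  612.9009075  222.20909446] [[ 4.18526164e-01  9.08204709e-01 -2.38374569e-04]
 [ 9.08204600e-01 -4.18526231e-01 -4.44828341e-04]
 [-5.03761204e-04 -3.03205808e-05 -9.99999873e-01]]
[219.9091559  642.59674435 385.08100359]
```

View pics/w1.png

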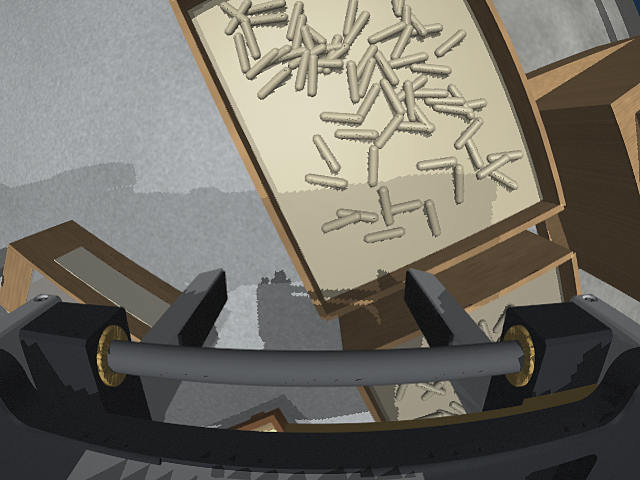

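Request:
{"api": "carry_out", "payload": {"moves": [{"hand": 94,"dx": 20,"dy": -20,"dz": 40,"turn": 0},{"hand": 94,"dx": 20,"dy": -25,"dz": 38,"turn": 0},{"hand": 94,"dx": 20,"dy": -30,"dz": 30,"turn": 0},{"hand": 94,"dx": 20,"dy": -40,"dz": 15,"turn": 0},{"hand": 94,"dx": 20,"dy": -42,"dz": 15,"turn": 0}]}}

```text
time: 0.8
eef_pos: [383.1, 454.8, 361.4]
ee_rot: [[0.418, 0.908, 0.0], [0.908, -0.418, 0.001], [0.001, -0.0, -1.0]]
wrist_force: [1.6, 1.2, -0.5]
gripper_width: 93.7
```

Request:
{"api": "carry_out", "payload": {"moves": [{"hand": 94,"dx": 25,"dy": -40,"dz": 12,"turn": 5},{"hand": 94,"dx": 25,"dy": -40,"dz": 12,"turn": 5},{"hand": 94,"dx": 25,"dy": -40,"dz": 12,"turn": 5},{"hand": 94,"dx": 25,"dy": -40,"dz": 12,"turn": 5},{"hand": 94,"dx": 25,"dy": -40,"dz": 12,"turn": 5}]}}

```text
time: 1.3
eef_pos: [508.1, 254.1, 421.2]
ee_rot: [[-0.008, 1.0, 0.0], [1.0, 0.008, 0.0], [0.0, 0.0, -1.0]]
wrist_force: [0.5, 0.8, -0.4]
gripper_width: 93.9
```

Request:
{"api": "carry_out", "payload": {"moves": [{"hand": 94,"dx": 25,"dy": -40,"dz": 0,"turn": 0},{"hand": 94,"dx": 25,"dy": -40,"dz": 0,"turn": 0},{"hand": 94,"dx": 25,"dy": -40,"dz": 0,"turn": 0},{"hand": 94,"dx": 25,"dy": -40,"dz": 0,"turn": 0},{"hand": 94,"dx": 25,"dy": -40,"dz": 0,"turn": 0}]}}

```text
time: 1.8
eef_pos: [633.2, 54.3, 420.7]
ee_rot: [[-0.005, 1.0, 0.0], [1.0, 0.005, 0.0], [0.0, 0.0, -1.0]]
wrist_force: [0.7, 0.5, -0.2]
gripper_width: 93.8
```

Request:
{"api": "carry_out", "payload": {"moves": [{"hand": 94,"dx": 20,"dy": -45,"dz": 0,"turn": 0},{"hand": 94,"dx": 20,"dy": -45,"dz": 0,"turn": 0},{"hand": 94,"dx": 20,"dy": -40,"dz": 0,"turn": 0},{"hand": 94,"dx": 0,"dy": 0,"dz": 0,"turn": 0},{"hand": 94,"dx": 0,"dy": 0,"dz": 0,"turn": 0}]}}

```text
time: 2.3
eef_pos: [692.6, -75.2, 419.9]
ee_rot: [[-0.002, 1.0, -0.001], [1.0, 0.002, -0.0], [-0.0, -0.001, -1.0]]
wrist_force: [-0.5, 0.0, -0.5]
gripper_width: 93.9
```

Run:
```python
from h import *
w=cam("wrist");o=env.observe();print(o["time"],o["eef_pos"],o["joint_pos"])
cv2.imwrite("pics/w2.png",w["bgr"])
np.savez("w2.npz",K=w["K"],R=w["R"],t=w["t"])
```

```text
2.35 [692.44199344 -73.69724212 420.13694763] [-17.47803476  22.53840729  27.42028111  73.77741922 -10.19885982
  86.0957073   99.08334176]
```

View pics/w2.png

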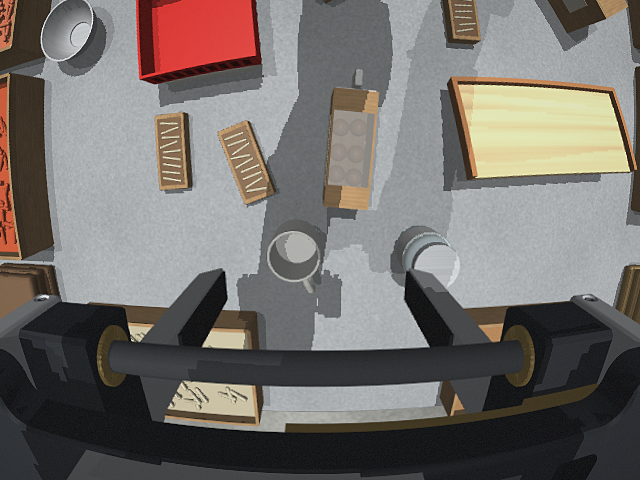

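Wrist view: the carton window shows 6 nuts. The carton is at (350,148) with its tab at (358,76), and packets A and B are at (172,152) and (246,163). Packet C is at (463,18), the board at (540,128), the basket at (200,35), the mug at (294,256) and the jar at (432,258). I'll zoom in for corners.

Run:
```python
import cv2
i=cv2.imread("pics/w2.png")
c=cv2.resize(i[62:212,195:395],None,fx=4,fy=4,interpolation=cv2.INTER_CUBIC)
for k in range(0,800,100): cv2.putText(c,str(195+k//4),(k,10),0,.4,(0,0,255));cv2.line(c,(k,12),(k,18),(0,0,255))
for k in range(0,600,100): cv2.putText(c,str(62+k//4),(0,k+4),0,.4,(0,0,255))
cv2.imwrite("pics/w2c.png",c)
```

```text
(no output)
```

View pics/w2c.png

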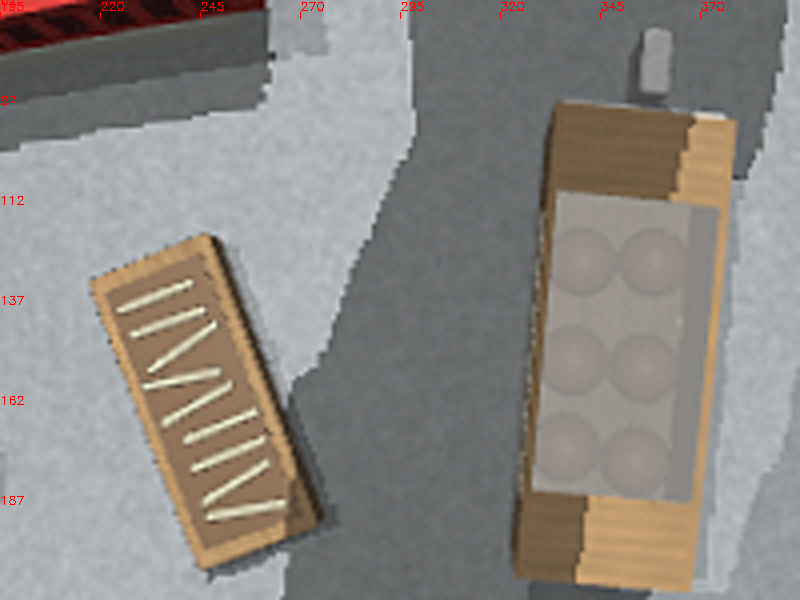

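```bash
cat >> h.py <<'E'
def load(f):
    z=np.load(f);return dict(K=z["K"],R=z["R"],t=z["t"],n="wrist")
def quad(d,uvs,z):
    P=np.array([onz(d,u,z)[:2] for u in uvs]);c=P.mean(0)
    print("centre",c.round(1),"sides",np.linalg.norm(np.roll(P,-1,0)-P,axis=1).round(1),"angs",[round(float(np.degrees(np.arctan2(*(b-a)[::-1]))),1) for a,b in zip(P,np.roll(P,-1,0))]);return P
E
python3 - <<'E'
from h import *
w=load("w2.npz")
f=lambda L:[(195+a/4,62+b/4) for a,b in L]
print("carton");quad(w,f([(557,102),(735,120),(692,592),(523,578)]),90)
print("tab",onz(w,f([(656,60)])[0],112))
print("B");quad(w,f([(92,282),(208,235),(318,522),(203,568)]),28)
print("A");quad(w,[(156,114),(187,113),(189,187),(160,190)],28)
print("mug",onz(w,(294,256),85),"jar",onz(w,(436,262),105))
# basket via scene/side: red mask hull
print("board");P=[onz(w,u,z).round(1) for u,z in [((452,77),46),((612,88),46),((634,176),86),((475,180),86)]];print(P)
s=cam("scene");d=cam("side")
for c in (s,d):
    h=cv2.cvtColor(c["bgr"],cv2.COLOR_BGR2HSV)
    m=((h[...,0]<4)|(h[...,0]>176))&(h[...,1]>200)&(h[...,2]>90)
    n,l,st,_=cv2.connectedComponentsWithStats(m.astype(np.uint8))
    k=1+st[1:,4].argmax();mm=(l==k).astype(np.uint8)
    cn=max(cv2.findContours(mm,0,2)[0],key=len);hull=cv2.convexHull(cn)
    print(c["n"],cv2.approxPolyDP(hull,3,True).reshape(-1,2).tolist())
E
```

```text
carton
centre [625.3 -26.7] sides [ 59.1 159.9  57.5 159.7] angs [85.9, -4.2, -94.3, 176.3]
tab [532.50131209 -20.6684797  112.        ]
B
centre [ 645.4 -179.1] sides [ 47.8 116.4  47.9 117.7] angs [109.7, 20.4, -68.8, -159.6]
A
centre [ 623.3 -297.5] sides [ 53.1 115.4  50.6 121.4] angs [87.1, 0.2, -86.3, -178.6]
mug [ 773.85480151 -104.47771559   85.        ] jar [776.73834241  94.22507705 105.        ]
board
[array([509.2, 128.2,  46. ]), array([474.2, 463.7,  46. ]), array([631.4, 492.5,  86. ]), array([661.6, 152.1,  86. ])]
scene [[290, 192], [286, 234], [215, 232], [226, 190]]
side [[325, 300], [276, 305], [273, 279], [316, 275]]
```

Run:
```python
from h import *
s=cv2.imread("pics/scene0.png");d=cv2.imread("pics/side0.png")
def cr(i,x,y,w,h,k):
    c=cv2.resize(i[y:y+h,x:x+w],None,fx=k,fy=k,interpolation=cv2.INTER_CUBIC)
    for a in range(0,w,20): cv2.putText(c,str(x+a),(a*k,9),0,.35,(255,255,255));cv2.line(c,(a*k,10),(a*k,14),(255,255,255))
    for b in range(10,h,10): cv2.putText(c,str(y+b),(0,b*k+4),0,.3,(255,255,255))
    return c
o=np.zeros((600,800,3),np.uint8)
o[:300,:400]=cr(s,205,185,100,75,4);o[:300,400:]=cr(d,245,252,100,75,4)
o[300:,:400]=cv2.resize(cr(s,398,258,200,90,4),(400,180)).repeat(1,0)[:300] if 0 else np.pad(cr(s,398,255,200,95,2),((0,110),(0,0),(0,0)))
o[300:,400:]=cr(d,290,145,100,75,4)
cv2.imwrite("pics/comp.png",o)
```

```text
(no output)
```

View pics/comp.png

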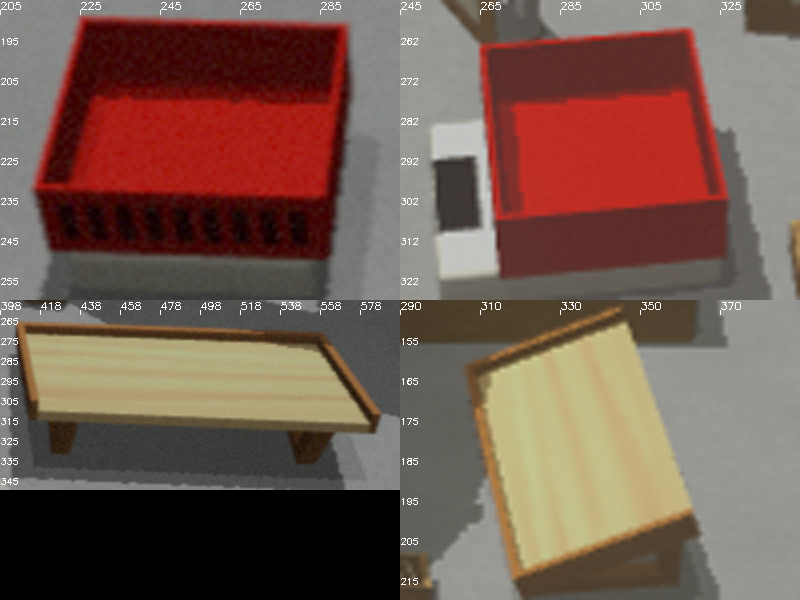

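Run:
```python
from h import *
s=cam("scene");d=cam("side")
for n,a,b in [("--",(225.5,189.5),(269.5,306.3)),("-+",(292,191),(265.5,263.5)),("++",(287.8,234),(318,259.5)),("+-",(214.3,232),(326.8,301.5)),
 ("board h+",(582,317.5),(346.8,150.5)),("lowlip -",(407.5,267.5),(319,215)),("lowlip +",(559,273.5),(307.5,161.3))]:
    X,e=tri([(s,a),(d,b)]);print(n,X.round(1),np.round(e[0],1))
```

```text
-- [ 368.5 -337.2   93. ] 0.6
-+ [ 350.5 -170.3   93.1] 1.3
++ [ 496.6 -151.7   90.8] 2.8
+- [ 514.9 -321.2   91.8] 1.5
board h+ [626.3 475.   86.1] 0.3
lowlip - [510.7 130.   39.8] 0.9
lowlip + [479.1 468.6  43.5] 0.3
```

Request:
{"api": "carry_out", "payload": {"moves": [{"hand": 60,"dx": -40,"dy": 12,"dz": -25,"turn": -2.2},{"hand": 40,"dx": -40,"dy": 13,"dz": -25,"turn": -2},{"hand": 40,"dx": -40,"dy": 13,"dz": -25,"turn": 0},{"hand": 40,"dx": -30,"dy": 12,"dz": -35,"turn": 0},{"hand": 40,"dx": -10.5,"dy": 3.5,"dz": -45,"turn": 0}]}}

```text
time: 3.05
eef_pos: [530.2, -18.3, 266.2]
ee_rot: [[0.066, 0.998, 0.003], [0.998, -0.066, 0.002], [0.003, 0.003, -1.0]]
wrist_force: [1.2, -0.1, -0.7]
gripper_width: 57.3
```

Request:
{"api": "carry_out", "payload": {"moves": [{"hand": 40,"dx": 0,"dy": 0,"dz": -45,"turn": 0},{"hand": 40,"dx": 0,"dy": 0,"dz": -30,"turn": 0},{"hand": 40,"dx": 0,"dy": 0,"dz": -20,"turn": 0},{"hand": 40,"dx": 0,"dy": 0,"dz": 0,"turn": 0},{"hand": 40,"dx": 0,"dy": 0,"dz": 0,"turn": 0}]}}

```text
time: 3.55
eef_pos: [532.2, -20.1, 171.2]
ee_rot: [[0.068, 0.998, 0.0], [0.998, -0.068, 0.0], [0.0, 0.0, -1.0]]
wrist_force: [-0.3, -0.5, -0.1]
gripper_width: 40.0
```

Run:
```python
from h import *
w=cam("wrist");o=env.observe();print(o["time"],o["eef_pos"],o["gripper_width"])
p=proj(w,(532,-20.5,112));print(p)
X,Y=int(p[0]),int(p[1])
i=w["bgr"];cv2.circle(i,(X,Y),2,(0,0,255),1)
cv2.imwrite("pics/w3.png",i)
```

```text
3.6 [532.59558501 -20.17165264 171.72743891] 39.81209300270383
(np.float64(313.89011339493095), np.float64(258.58307683104584))
```

View pics/w3.png

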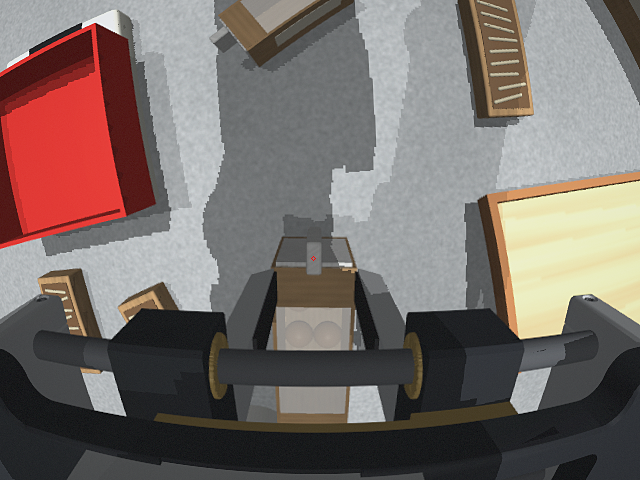

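The tab is at (314,258), right on the predicted pixel, with the fingers straddling it. Next: descend and pinch.

Request:
{"api": "carry_out", "payload": {"moves": [{"hand": 40,"dx": 0,"dy": 0,"dz": -35,"turn": 0},{"hand": 40,"dx": 0,"dy": 0,"dz": -25,"turn": 0},{"hand": 40,"dx": 0,"dy": 0,"dz": -12.5,"turn": 0},{"hand": 20,"dx": 0,"dy": 0,"dz": 0,"turn": 0},{"hand": 5,"dx": 0,"dy": 0,"dz": 0,"turn": 0}]}}

```text
time: 4.1
eef_pos: [532.4, -20.6, 99.1]
ee_rot: [[0.069, 0.998, 0.001], [0.998, -0.069, 0.0], [0.0, 0.001, -1.0]]
wrist_force: [-2.5, -0.9, -1.6]
gripper_width: 27.5
```

Request:
{"api": "carry_out", "payload": {"moves": [{"hand": 5,"dx": 0,"dy": 0,"dz": 0,"turn": 0},{"hand": 5,"dx": 0,"dy": 0,"dz": 0,"turn": 0},{"hand": 5,"dx": 0,"dy": 0,"dz": 0,"turn": 0},{"hand": 5,"dx": 0,"dy": 0,"dz": 0,"turn": 0},{"hand": 5,"dx": 0,"dy": 0,"dz": 0,"turn": 0}]}}

```text
time: 4.6
eef_pos: [532.7, -20.3, 98.9]
ee_rot: [[0.069, 0.998, 0.001], [0.998, -0.069, 0.001], [0.001, 0.001, -1.0]]
wrist_force: [-3.2, 1.7, 9.3]
gripper_width: 9.7
```

Run:
```python
import numpy as np
# arc: point = 87 d + 14 n
a=np.radians(np.linspace(0,66,12));x=-87*np.sin(a)-14*np.cos(a);z=87*np.cos(a)-14*np.sin(a)
dx=np.diff(x);dz=np.diff(z)
for q in range(11): print(round(dx[q]*.9976,1),round(-dx[q]*.07,1),round(dz[q],1))
```

```text
-9.0 0.6 -1.9
-8.7 0.6 -2.9
-8.4 0.6 -3.8
-8.0 0.6 -4.6
-7.4 0.5 -5.4
-6.8 0.5 -6.2
-6.1 0.4 -6.9
-5.4 0.4 -7.5
-4.6 0.3 -8.0
-3.7 0.3 -8.4
-2.8 0.2 -8.8
```

Request:
{"api": "carry_out", "payload": {"moves": [{"hand": 5,"dx": -4.5,"dy": 0.3,"dz": -1,"turn": 0},{"hand": 5,"dx": -4.5,"dy": 0.3,"dz": -0.9,"turn": 0},{"hand": 5,"dx": -8.7,"dy": 0.6,"dz": -2.9,"turn": 0},{"hand": 5,"dx": -8.4,"dy": 0.6,"dz": -3.8,"turn": 0},{"hand": 5,"dx": -8,"dy": 0.6,"dz": -4.6,"turn": 0}]}}

```text
time: 5.1
eef_pos: [499.6, -18.1, 86.0]
ee_rot: [[0.069, 0.998, 0.004], [0.998, -0.069, 0.0], [0.001, 0.004, -1.0]]
wrist_force: [1.9, -0.4, 6.3]
gripper_width: 9.9
```

Request:
{"api": "carry_out", "payload": {"moves": [{"hand": 5,"dx": -7.4,"dy": 0.5,"dz": -5.4,"turn": 0},{"hand": 5,"dx": -6.8,"dy": 0.5,"dz": -6.2,"turn": 0},{"hand": 5,"dx": -6.1,"dy": 0.4,"dz": -6.9,"turn": 0},{"hand": 5,"dx": -5.4,"dy": 0.4,"dz": -7.5,"turn": 0},{"hand": 5,"dx": 0,"dy": 0,"dz": 0,"turn": 0}]}}

```text
time: 5.6
eef_pos: [472.3, -16.2, 58.8]
ee_rot: [[0.069, 0.998, 0.001], [0.998, -0.069, 0.0], [0.0, 0.001, -1.0]]
wrist_force: [0.3, 0.3, -1.2]
gripper_width: 9.7
```

Run:
```python
from h import *
w=cam("wrist");d=cam("side");s=cam("scene")
o=np.zeros((600,800,3),np.uint8)
r=lambda c,x,y,W,H,k:cv2.resize(c["bgr"][y:y+H,x:x+W],None,fx=k,fy=k,interpolation=cv2.INTER_CUBIC)
o[:300,:400]=r(w,220,180,200,150,2);o[:300,400:]=r(d,310,200,100,75,4);o[300:,:400]=r(s,290,235,100,75,4)
cv2.imwrite("pics/c4.png",o)
```

```text
(no output)
```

View pics/c4.png

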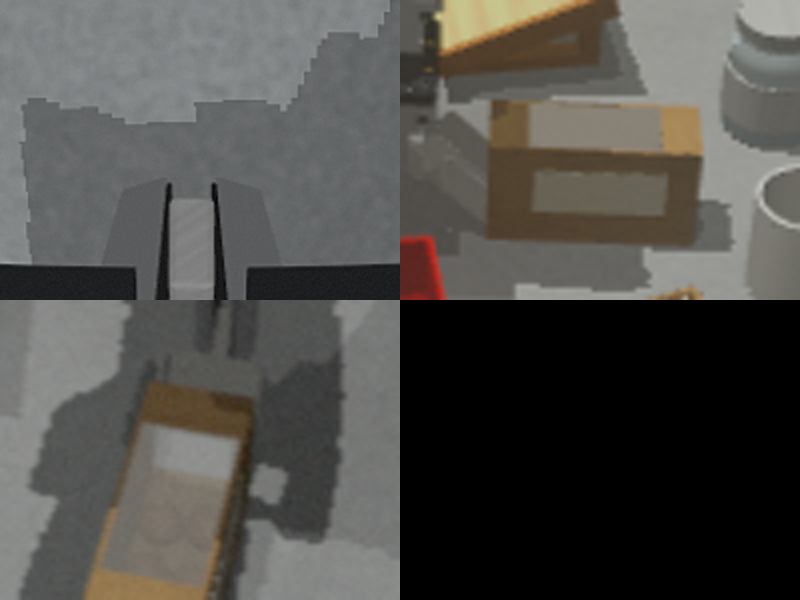

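The spout is following the grip and the carton hasn't moved. I'll finish the arc with a slight overshoot against the stop.

Request:
{"api": "carry_out", "payload": {"moves": [{"hand": 5,"dx": -4.6,"dy": 0.3,"dz": -8,"turn": 0},{"hand": 5,"dx": -3.7,"dy": 0.3,"dz": -8.4,"turn": 0},{"hand": 5,"dx": -2.8,"dy": 0.2,"dz": -8.8,"turn": 0},{"hand": 5,"dx": -0.4,"dy": 0,"dz": -2,"turn": 0},{"hand": 5,"dx": 0,"dy": 0,"dz": 0,"turn": 0}]}}

```text
time: 6.25
eef_pos: [460.5, -15.5, 31.6]
ee_rot: [[0.069, 0.998, -0.001], [0.998, -0.069, -0.0], [-0.0, -0.001, -1.0]]
wrist_force: [-2.3, 0.3, 0.4]
gripper_width: 10.3
```

Request:
{"api": "carry_out", "payload": {"moves": [{"hand": 5,"dx": 0,"dy": 0,"dz": -1.5,"turn": 0},{"hand": 5,"dx": 0,"dy": 0,"dz": 0,"turn": 0},{"hand": 40,"dx": 0,"dy": 0,"dz": 0,"turn": 0},{"hand": 40,"dx": 0,"dy": 0,"dz": 0,"turn": 0},{"hand": 40,"dx": 0,"dy": 0,"dz": 0,"turn": 0}]}}

```text
time: 6.75
eef_pos: [461.1, -15.5, 30.2]
ee_rot: [[0.069, 0.998, 0.001], [0.998, -0.069, -0.0], [-0.0, 0.001, -1.0]]
wrist_force: [0.5, -0.3, -0.3]
gripper_width: 30.4
```

Request:
{"api": "carry_out", "payload": {"moves": [{"hand": 50,"dx": 0,"dy": 0,"dz": 35,"turn": 0},{"hand": 94,"dx": 0,"dy": 0,"dz": 45,"turn": 0},{"hand": 94,"dx": 40,"dy": 0,"dz": 30,"turn": 0},{"hand": 94,"dx": 50,"dy": -3,"dz": 10,"turn": 0},{"hand": 94,"dx": 50,"dy": -3,"dz": 0,"turn": 0}]}}

```text
time: 7.25
eef_pos: [602.4, -20.9, 152.6]
ee_rot: [[0.068, 0.998, 0.004], [0.998, -0.068, 0.001], [0.002, 0.004, -1.0]]
wrist_force: [-0.2, 0.5, 1.4]
gripper_width: 70.1
```

Run:
```python
from h import *
w=cam("wrist");d=cam("side");s=cam("scene");print(env.observe()["eef_pos"])
np.savez("w5.npz",K=w["K"],R=w["R"],t=w["t"])
o=np.zeros((600,800,3),np.uint8)
r=lambda c,x,y,W,H,k:cv2.resize(c["bgr"][y:y+H,x:x+W],None,fx=k,fy=k,interpolation=cv2.INTER_CUBIC)
o[:300,400:]=r(d,300,200,100,75,4);o[300:,400:]=r(s,290,235,100,75,4);o[:,:400]=r(w,215,70,200,300,2)
cv2.imwrite("pics/c5.png",o)
```

```text
[601.48455917 -21.66778841 149.2121975 ]
```

View pics/c5.png

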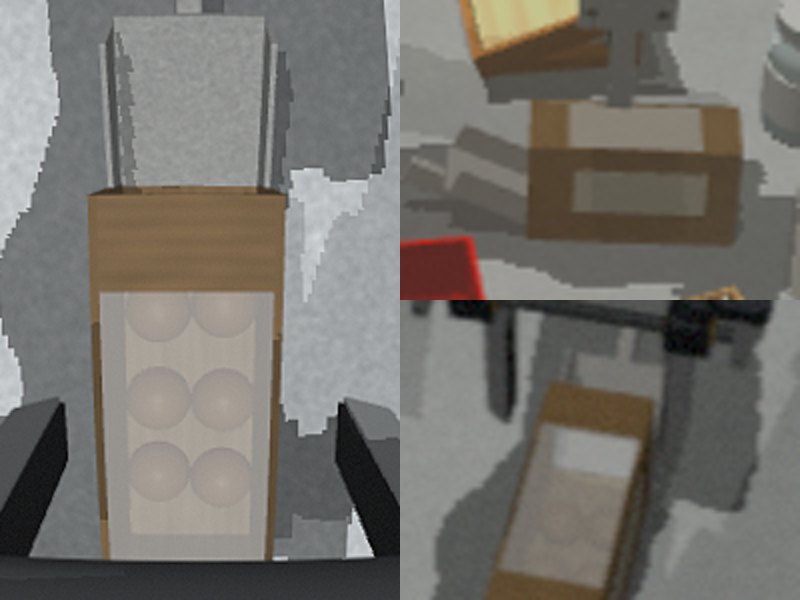

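Run:
```python
from h import *
w=load("w5.npz")
for n,u,z in [("FL",(215+45,70+96.5),90),("FR",(215+142.5,70+97),90)]: print(n,onz(w,u,z).round(1))
ax=np.array([.9976,-.07]);c=np.array([625.3,-26.7])
for a in (50,60,66):
    a=np.radians(a); p=c-(80+70*np.sin(a))*ax; print(proj(w,(*p,14+70*np.cos(a))))
d=cam("side")
for a in (50,60,66):
    for L,nn in((70,0),(98,0),(98,22)):
        r=np.radians(a); p=c-(80+L*np.sin(r)+nn*np.cos(r))*ax; u=proj(d,(*p,14+L*np.cos(r)-nn*np.sin(r)));print(a,L,nn,((u[0]-300)*4+400,(u[1]-200)*4))
```

```text
FL [543.2 -50.1  90. ]
FR [547.6   9.   90. ]
(np.float64(308.8102793766833), np.float64(86.77192834431403))
(np.float64(309.06731584725935), np.float64(79.42912248025226))
(np.float64(309.2182526431293), np.float64(76.5859896242824))
50 70 0 (np.float64(457.3648369045334), np.float64(152.36307583470682))
50 98 0 (np.float64(429.3500158687832), np.float64(132.90639952891843))
50 98 22 (np.float64(410.9069481044078), np.float64(149.6627195876357))
60 70 0 (np.float64(448.16933301808444), np.float64(162.24743159471063))
60 98 0 (np.float64(416.55969593577333), np.float64(146.91797505194916))
60 98 22 (np.float64(402.3983418841351), np.float64(165.85832497843887))
66 70 0 (np.float64(443.81536836537884), np.float64(168.71662977028757))
66 98 0 (np.float64(410.548150103843), np.float64(156.064510435918))
66 98 22 (np.float64(399.1436242985312), np.float64(176.01263517997495))
```

The spout matches 66° in both views, and the front edge is at (545,-20.5), so the carton didn't move. Now I'll grip it slightly behind its centre.

Request:
{"api": "carry_out", "payload": {"moves": [{"hand": 94,"dx": 20,"dy": -3,"dz": 0,"turn": 0},{"hand": 94,"dx": 14.6,"dy": -3,"dz": 0,"turn": 0},{"hand": 94,"dx": 0,"dy": 0,"dz": -35,"turn": 0},{"hand": 94,"dx": 0,"dy": 0,"dz": -25,"turn": 0},{"hand": 94,"dx": 0,"dy": 0,"dz": -15,"turn": 0}]}}

```text
time: 7.95
eef_pos: [632.2, -27.3, 73.2]
ee_rot: [[0.069, 0.998, -0.002], [0.998, -0.069, 0.0], [-0.0, -0.002, -1.0]]
wrist_force: [0.6, 0.0, 0.5]
gripper_width: 94.0
```

Request:
{"api": "carry_out", "payload": {"moves": [{"hand": 70,"dx": 0,"dy": 0,"dz": 0,"turn": 0},{"hand": 50,"dx": 0,"dy": 0,"dz": 0,"turn": 0},{"hand": 50,"dx": 0,"dy": 0,"dz": 0,"turn": 0},{"hand": 50,"dx": 0,"dy": 0,"dz": 0,"turn": 0},{"hand": 50,"dx": 0,"dy": 0,"dz": 0,"turn": 0}]}}

```text
time: 8.45
eef_pos: [634.6, -27.5, 75.8]
ee_rot: [[0.069, 0.998, 0.001], [0.998, -0.069, 0.0], [0.0, 0.001, -1.0]]
wrist_force: [-2.0, -0.6, 7.1]
gripper_width: 59.7
```

Request:
{"api": "carry_out", "payload": {"moves": [{"hand": 50,"dx": 0,"dy": 0,"dz": 0,"turn": 0},{"hand": 50,"dx": 0,"dy": 0,"dz": 5,"turn": 0},{"hand": 50,"dx": 0,"dy": 0,"dz": 10,"turn": 0},{"hand": 50,"dx": 0,"dy": 0,"dz": 15,"turn": 0},{"hand": 50,"dx": 0,"dy": 0,"dz": 10,"turn": 0}]}}

```text
time: 8.95
eef_pos: [634.6, -27.5, 116.7]
ee_rot: [[0.069, 0.998, 0.001], [0.998, -0.069, -0.0], [0.0, 0.001, -1.0]]
wrist_force: [-0.0, 0.7, -5.3]
gripper_width: 59.7
```

Request:
{"api": "carry_out", "payload": {"moves": [{"hand": 50,"dx": 0,"dy": 0,"dz": 20,"turn": 1},{"hand": 50,"dx": 0,"dy": -5,"dz": 25,"turn": 2},{"hand": 50,"dx": -1,"dy": -12,"dz": 18,"turn": 2},{"hand": 50,"dx": -3,"dy": -20,"dz": 7,"turn": 2},{"hand": 50,"dx": -3,"dy": -25,"dz": 0,"turn": 2}]}}

```text
time: 9.45
eef_pos: [627.9, -89.2, 187.2]
ee_rot: [[-0.091, 0.996, 0.003], [0.996, 0.091, 0.0], [0.0, 0.003, -1.0]]
wrist_force: [0.2, -0.6, -5.8]
gripper_width: 59.7
```

Request:
{"api": "carry_out", "payload": {"moves": [{"hand": 50,"dx": -4,"dy": -28,"dz": 0,"turn": 1.4},{"hand": 50,"dx": -4,"dy": -28,"dz": 0,"turn": 0},{"hand": 50,"dx": -4,"dy": -28,"dz": 0,"turn": 0},{"hand": 50,"dx": -4,"dy": -25,"dz": 0,"turn": 0},{"hand": 50,"dx": -3,"dy": -18,"dz": 0,"turn": 0}]}}

```text
time: 9.95
eef_pos: [607.6, -218.6, 185.9]
ee_rot: [[-0.111, 0.994, 0.001], [0.994, 0.111, -0.001], [-0.001, 0.001, -1.0]]
wrist_force: [0.0, -0.3, -4.9]
gripper_width: 59.9
```

Request:
{"api": "carry_out", "payload": {"moves": [{"hand": 50,"dx": -0.8,"dy": -9,"dz": 0,"turn": 0},{"hand": 50,"dx": 0,"dy": 0,"dz": 0,"turn": 0},{"hand": 50,"dx": 0,"dy": 0,"dz": -6,"turn": 0},{"hand": 50,"dx": 0,"dy": 0,"dz": -7,"turn": 0},{"hand": 50,"dx": 0,"dy": 0,"dz": 0,"turn": 0}]}}

```text
time: 10.45
eef_pos: [607.0, -224.0, 170.4]
ee_rot: [[-0.114, 0.993, -0.002], [0.993, 0.114, 0.001], [0.001, -0.002, -1.0]]
wrist_force: [-0.3, -0.2, -5.4]
gripper_width: 59.9
```

Run:
```python
from h import *
w=cam("wrist");d=cam("side");s=cam("scene");print(env.observe()["eef_pos"],env.observe()["wrist_force"])
np.savez("w6.npz",K=w["K"],R=w["R"],t=w["t"])
o=np.zeros((600,800,3),np.uint8)
r=lambda c,x,y,W,H,k:cv2.resize(c["bgr"][y:y+H,x:x+W],None,fx=k,fy=k,interpolation=cv2.INTER_CUBIC)
o[:400,400:]=r(d,255,215,133,133,3.01)[:400,:400];o[400:,400:]=r(s,180,180,200,100,2);o[:,:400]=r(w,215,70,200,300,2)
cv2.imwrite("pics/c6.png",o)
```

```text
[ 607.44179698 -224.96135556  171.72691991] [ 0.11443708  0.25120061 -5.84261267]
```

View pics/c6.png

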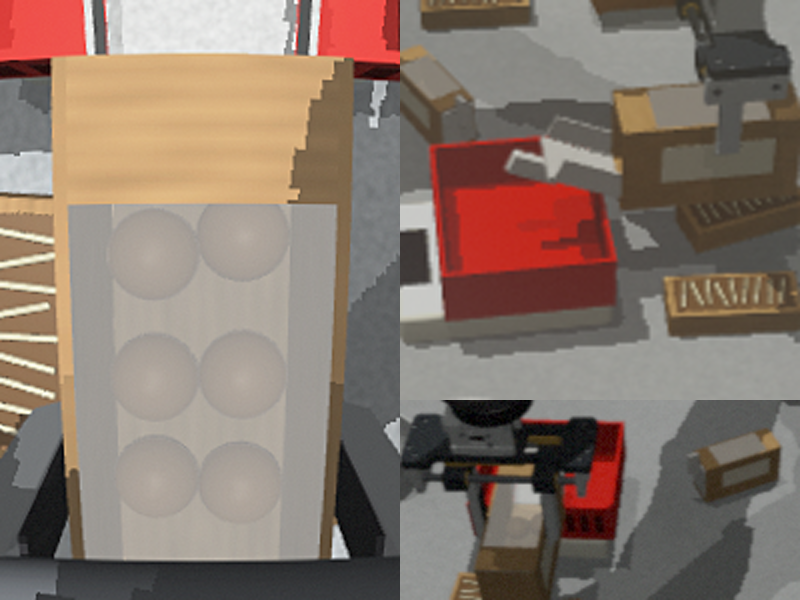

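Carton level, spout over the basket, front edge about 11 mm outside the near wall. I'll tilt it by pushing the strip of the front face below the hinge against the outer rim and leading the grip over.

Run:
```python
import numpy as np
f=lambda t:np.array([90*np.cos(t)-69*np.sin(t),69*np.cos(t)+90*np.sin(t)])
T=np.radians(np.arange(0,46,5));P=np.array([f(t) for t in T])
for a,q in zip(np.arange(5,46,5),np.diff(P,axis=0)): print(a,"dx %.1f dy %.1f dz %.1f"%(q[0]*.9938,q[0]*.1115,q[1]))
```

```text
5 dx -6.3 dy -0.7 dz 7.6
10 dx -6.9 dy -0.8 dz 7.0
15 dx -7.5 dy -0.8 dz 6.4
20 dx -8.1 dy -0.9 dz 5.7
25 dx -8.5 dy -1.0 dz 5.0
30 dx -8.9 dy -1.0 dz 4.2
35 dx -9.2 dy -1.0 dz 3.4
40 dx -9.5 dy -1.1 dz 2.6
45 dx -9.7 dy -1.1 dz 1.7
```

Request:
{"api": "carry_out", "payload": {"moves": [{"hand": 50,"dx": 0,"dy": 0,"dz": -9,"turn": 0},{"hand": 50,"dx": -5,"dy": -0.6,"dz": 0,"turn": 0},{"hand": 50,"dx": -4,"dy": -0.4,"dz": 0,"turn": 0},{"hand": 50,"dx": -3,"dy": -0.3,"dz": 0,"turn": 0},{"hand": 50,"dx": 0,"dy": 0,"dz": 0,"turn": 0}]}}

```text
time: 11.1
eef_pos: [595.2, -227.0, 163.3]
ee_rot: [[-0.112, 0.994, 0.001], [0.994, 0.112, -0.0], [-0.0, 0.001, -1.0]]
wrist_force: [-0.0, -0.5, -5.1]
gripper_width: 59.9
```

Request:
{"api": "carry_out", "payload": {"moves": [{"hand": 50,"dx": -1.5,"dy": -0.2,"dz": 0,"turn": 0},{"hand": 50,"dx": 0,"dy": 0,"dz": 0,"turn": 0}]}}

```text
time: 11.3
eef_pos: [594.8, -226.9, 163.5]
ee_rot: [[-0.113, 0.994, 0.002], [0.994, 0.113, -0.0], [-0.0, 0.002, -1.0]]
wrist_force: [5.4, -0.3, -4.2]
gripper_width: 59.8
```

Request:
{"api": "carry_out", "payload": {"moves": [{"hand": 50,"dx": -1.5,"dy": -0.2,"dz": 0,"turn": 0},{"hand": 50,"dx": 0,"dy": 0,"dz": 0,"turn": 0}]}}

```text
time: 11.5
eef_pos: [594.2, -227.1, 163.9]
ee_rot: [[-0.113, 0.994, 0.004], [0.994, 0.113, -0.001], [-0.001, 0.004, -1.0]]
wrist_force: [8.3, 0.9, -1.2]
gripper_width: 59.6
```

Request:
{"api": "carry_out", "payload": {"moves": [{"hand": 50,"dx": -1.5,"dy": -0.2,"dz": 0,"turn": 0},{"hand": 50,"dx": 0,"dy": 0,"dz": 0,"turn": 0}]}}

```text
time: 11.7
eef_pos: [593.6, -227.2, 164.4]
ee_rot: [[-0.113, 0.994, 0.006], [0.994, 0.113, -0.001], [-0.001, 0.005, -1.0]]
wrist_force: [10.4, -0.1, 0.3]
gripper_width: 59.8
```

Request:
{"api": "carry_out", "payload": {"moves": [{"hand": 50,"dx": -3.2,"dy": -0.4,"dz": 3.8,"turn": 0},{"hand": 50,"dx": -3.2,"dy": -0.4,"dz": 3.8,"turn": 0},{"hand": 50,"dx": -3.5,"dy": -0.4,"dz": 3.5,"turn": 0},{"hand": 50,"dx": -3.5,"dy": -0.4,"dz": 3.5,"turn": 0},{"hand": 50,"dx": 0,"dy": 0,"dz": 0,"turn": 0}]}}

```text
time: 12.2
eef_pos: [577.4, -229.0, 178.0]
ee_rot: [[-0.112, 0.994, 0.001], [0.994, 0.112, 0.0], [-0.0, 0.001, -1.0]]
wrist_force: [5.1, 0.6, -2.8]
gripper_width: 59.6
```

Run:
```python
from h import *
w=cam("wrist");d=cam("side");s=cam("scene");print(env.observe()["eef_pos"],env.observe()["wrist_force"])
o=np.zeros((600,800,3),np.uint8)
r=lambda c,x,y,W,H,k:cv2.resize(c["bgr"][y:y+H,x:x+W],None,fx=k,fy=k,interpolation=cv2.INTER_CUBIC)
o[:400,400:]=r(d,255,215,133,133,3.01)[:400,:400];o[400:,400:]=r(s,180,180,200,100,2);o[:,:400]=r(w,215,70,200,300,2)
cv2.imwrite("pics/c7.png",o)
```

```text
[ 577.56812151 -228.89459661  177.50400463] [ 3.07787611 -0.59346005 -2.49031666]
```

View pics/c7.png

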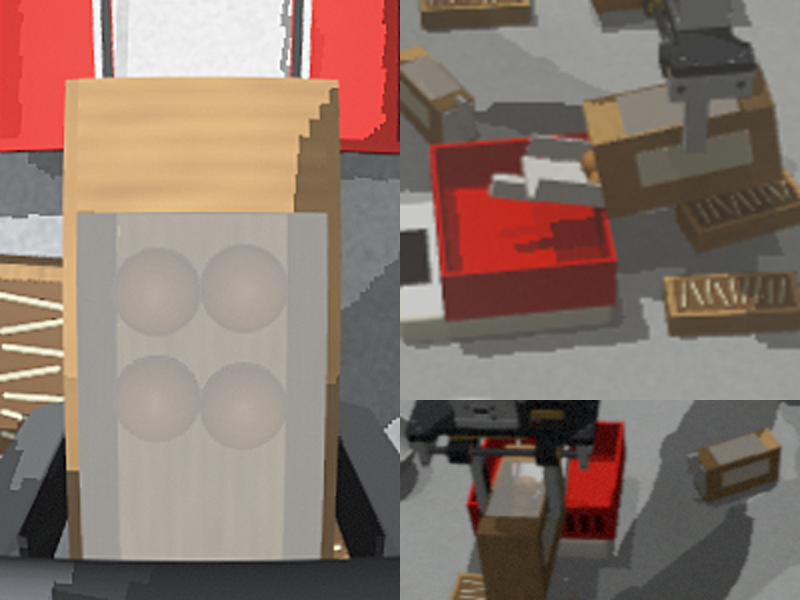

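Carton tilted about 11° and pivoting at the rim as planned, nuts rolled forward. Continuing.

Request:
{"api": "carry_out", "payload": {"moves": [{"hand": 50,"dx": -3.7,"dy": -0.4,"dz": 3.2,"turn": 0},{"hand": 50,"dx": -3.8,"dy": -0.4,"dz": 3.2,"turn": 0},{"hand": 50,"dx": -4,"dy": -0.5,"dz": 2.9,"turn": 0},{"hand": 50,"dx": -4.1,"dy": -0.4,"dz": 2.8,"turn": 0},{"hand": 50,"dx": -4.2,"dy": -0.5,"dz": 2.5,"turn": 0}]}}

```text
time: 12.85
eef_pos: [557.3, -231.2, 192.3]
ee_rot: [[-0.112, 0.994, 0.0], [0.994, 0.112, -0.0], [-0.0, 0.0, -1.0]]
wrist_force: [3.6, 0.0, -6.4]
gripper_width: 60.1
```

Request:
{"api": "carry_out", "payload": {"moves": [{"hand": 50,"dx": -4.3,"dy": -0.5,"dz": 2.5,"turn": 0},{"hand": 50,"dx": -4.4,"dy": -0.5,"dz": 2.1,"turn": 0},{"hand": 50,"dx": -4.5,"dy": -0.5,"dz": 2.1,"turn": 0},{"hand": 50,"dx": -4.6,"dy": -0.5,"dz": 1.7,"turn": 0},{"hand": 50,"dx": -4.6,"dy": -0.5,"dz": 1.7,"turn": 0}]}}

```text
time: 13.35
eef_pos: [534.9, -233.7, 202.4]
ee_rot: [[-0.112, 0.994, 0.0], [0.994, 0.112, -0.0], [-0.0, 0.0, -1.0]]
wrist_force: [4.4, 0.4, -5.5]
gripper_width: 59.9
```

Request:
{"api": "carry_out", "payload": {"moves": [{"hand": 50,"dx": -4.7,"dy": -0.5,"dz": 1.3,"turn": 0},{"hand": 50,"dx": -4.8,"dy": -0.6,"dz": 1.3,"turn": 0},{"hand": 50,"dx": 0,"dy": 0,"dz": 0,"turn": 0},{"hand": 50,"dx": 0,"dy": 0,"dz": 0,"turn": 0},{"hand": 50,"dx": 0,"dy": 0,"dz": 0,"turn": 0}]}}

```text
time: 13.85
eef_pos: [525.6, -234.7, 204.6]
ee_rot: [[-0.112, 0.994, -0.001], [0.994, 0.112, -0.0], [0.0, -0.001, -1.0]]
wrist_force: [-0.9, 0.1, -4.5]
gripper_width: 59.7
```

Run:
```python
from h import *
w=cam("wrist");d=cam("side");s=cam("scene");print(env.observe()["eef_pos"],env.observe()["wrist_force"])
o=np.zeros((600,800,3),np.uint8)
r=lambda c,x,y,W,H,k:cv2.resize(c["bgr"][y:y+H,x:x+W],None,fx=k,fy=k,interpolation=cv2.INTER_CUBIC)
o[:400,400:]=r(d,255,215,133,133,3.01)[:400,:400];o[400:,400:]=r(s,180,180,200,100,2);o[:,:400]=r(w,215,70,200,300,2)
cv2.imwrite("pics/c8.png",o)
```

```text
[ 525.77080493 -234.67847225  204.62710183] [ 0.51270937  0.43390034 -5.25203833]
```

View pics/c8.png

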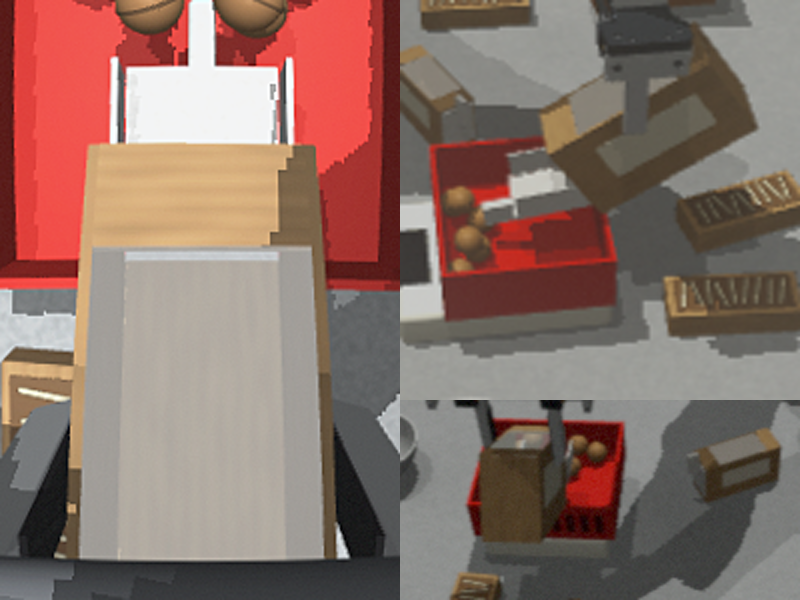

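All nuts look out: window and chute are empty and walnuts lie in the basket at crop (470,230). Now I'll hook the underside over the rim and lower the rear so the rim levels the carton.

Run:
```python
import numpy as np
f=lambda t:np.array([81*np.cos(t)-75*np.sin(t),75*np.cos(t)+81*np.sin(t)])
T=np.radians(np.arange(42,-1,-3));P=np.array([f(t) for t in T])
for a,q in zip(np.arange(39,-1,-3),np.diff(P,axis=0)): print(a,"dx %.1f dy %.1f dz %.1f"%(q[0]*.9938,q[0]*.1115,q[1]))
```

```text
39 dx 5.7 dy 0.6 dz -0.7
36 dx 5.7 dy 0.6 dz -1.0
33 dx 5.6 dy 0.6 dz -1.3
30 dx 5.5 dy 0.6 dz -1.6
27 dx 5.4 dy 0.6 dz -1.9
24 dx 5.3 dy 0.6 dz -2.1
21 dx 5.2 dy 0.6 dz -2.4
18 dx 5.1 dy 0.6 dz -2.7
15 dx 4.9 dy 0.6 dz -3.0
12 dx 4.8 dy 0.5 dz -3.2
9 dx 4.6 dy 0.5 dz -3.5
6 dx 4.4 dy 0.5 dz -3.7
3 dx 4.2 dy 0.5 dz -3.9
0 dx 4.0 dy 0.5 dz -4.1
```

Request:
{"api": "carry_out", "payload": {"moves": [{"hand": 50,"dx": 0,"dy": 0,"dz": 0,"turn": 0},{"hand": 50,"dx": -1,"dy": -0.1,"dz": 7,"turn": 0},{"hand": 50,"dx": -5,"dy": -0.6,"dz": 1,"turn": 0},{"hand": 50,"dx": -4,"dy": -0.4,"dz": -3,"turn": 0},{"hand": 50,"dx": -3,"dy": -0.3,"dz": -3,"turn": 0}]}}

```text
time: 14.5
eef_pos: [512.2, -236.2, 206.6]
ee_rot: [[-0.112, 0.994, 0.0], [0.994, 0.112, 0.0], [0.0, 0.0, -1.0]]
wrist_force: [-0.2, 0.0, -4.9]
gripper_width: 59.8
```

Request:
{"api": "carry_out", "payload": {"moves": [{"hand": 50,"dx": 0,"dy": 0,"dz": -1,"turn": 0},{"hand": 50,"dx": 0,"dy": 0,"dz": 0,"turn": 0}]}}

```text
time: 14.7
eef_pos: [512.6, -236.0, 205.5]
ee_rot: [[-0.112, 0.994, -0.0], [0.994, 0.112, 0.0], [0.0, -0.0, -1.0]]
wrist_force: [1.0, 0.4, -5.3]
gripper_width: 60.1
```

Request:
{"api": "carry_out", "payload": {"moves": [{"hand": 50,"dx": 0,"dy": 0,"dz": -2,"turn": 0},{"hand": 50,"dx": 0,"dy": 0,"dz": 0,"turn": 0}]}}

```text
time: 14.9
eef_pos: [512.8, -236.0, 203.5]
ee_rot: [[-0.113, 0.994, -0.0], [0.994, 0.113, -0.0], [-0.0, -0.0, -1.0]]
wrist_force: [-0.3, 0.6, -4.5]
gripper_width: 59.9
```

Request:
{"api": "carry_out", "payload": {"moves": [{"hand": 50,"dx": 0,"dy": 0,"dz": -2,"turn": 0},{"hand": 50,"dx": 0,"dy": 0,"dz": 0,"turn": 0}]}}

```text
time: 15.1
eef_pos: [512.7, -236.1, 201.5]
ee_rot: [[-0.113, 0.994, -0.0], [0.994, 0.113, 0.0], [0.0, -0.0, -1.0]]
wrist_force: [0.2, 0.4, -4.5]
gripper_width: 59.9
```

Request:
{"api": "carry_out", "payload": {"moves": [{"hand": 50,"dx": 5.7,"dy": 0.6,"dz": -2,"turn": 0},{"hand": 50,"dx": 5.7,"dy": 0.6,"dz": -2,"turn": 0},{"hand": 50,"dx": 0,"dy": 0,"dz": 0,"turn": 0}]}}

```text
time: 15.4
eef_pos: [525.4, -234.7, 197.9]
ee_rot: [[-0.113, 0.994, 0.001], [0.994, 0.113, -0.0], [-0.001, 0.001, -1.0]]
wrist_force: [-0.2, 1.0, -2.2]
gripper_width: 59.6
```

Request:
{"api": "carry_out", "payload": {"moves": [{"hand": 50,"dx": 5.6,"dy": 0.6,"dz": -2.3,"turn": 0},{"hand": 50,"dx": 5.5,"dy": 0.6,"dz": -2.6,"turn": 0},{"hand": 50,"dx": 0,"dy": 0,"dz": 0,"turn": 0}]}}

```text
time: 15.7
eef_pos: [536.8, -233.6, 193.3]
ee_rot: [[-0.113, 0.994, 0.002], [0.994, 0.113, -0.0], [-0.001, 0.002, -1.0]]
wrist_force: [1.2, 0.4, 0.4]
gripper_width: 59.9
```

Contact is being made (fz rising). Continuing the levelling.

Request:
{"api": "carry_out", "payload": {"moves": [{"hand": 50,"dx": 5.4,"dy": 0.6,"dz": -1.9,"turn": 0},{"hand": 50,"dx": 5.3,"dy": 0.6,"dz": -2.1,"turn": 0},{"hand": 50,"dx": 5.2,"dy": 0.6,"dz": -2.4,"turn": 0},{"hand": 50,"dx": 5.1,"dy": 0.6,"dz": -2.7,"turn": 0},{"hand": 50,"dx": 0,"dy": 0,"dz": 0,"turn": 0}]}}

```text
time: 16.2
eef_pos: [557.1, -231.2, 183.3]
ee_rot: [[-0.113, 0.994, 0.0], [0.994, 0.113, -0.0], [-0.0, 0.0, -1.0]]
wrist_force: [1.4, 1.3, -0.9]
gripper_width: 59.8
```

Request:
{"api": "carry_out", "payload": {"moves": [{"hand": 50,"dx": 4.9,"dy": 0.6,"dz": -3,"turn": 0},{"hand": 50,"dx": 4.8,"dy": 0.5,"dz": -3.2,"turn": 0},{"hand": 50,"dx": 4.6,"dy": 0.5,"dz": -3.5,"turn": 0},{"hand": 50,"dx": 4.4,"dy": 0.5,"dz": -3.7,"turn": 0},{"hand": 50,"dx": 0,"dy": 0,"dz": 0,"turn": 0}]}}

```text
time: 16.7
eef_pos: [575.5, -229.1, 169.7]
ee_rot: [[-0.113, 0.994, -0.0], [0.994, 0.113, -0.0], [-0.0, -0.0, -1.0]]
wrist_force: [1.4, 1.0, -2.1]
gripper_width: 59.6
```

Request:
{"api": "carry_out", "payload": {"moves": [{"hand": 50,"dx": 4.2,"dy": 0.5,"dz": -3.9,"turn": 0},{"hand": 50,"dx": 4,"dy": 0.5,"dz": -4.1,"turn": 0},{"hand": 50,"dx": 0,"dy": 0,"dz": 0,"turn": 0}]}}

```text
time: 17.0
eef_pos: [583.6, -228.1, 161.8]
ee_rot: [[-0.113, 0.994, -0.0], [0.994, 0.113, -0.0], [-0.0, -0.0, -1.0]]
wrist_force: [2.8, -0.4, -1.6]
gripper_width: 59.9
```

Run:
```python
from h import *
w=cam("wrist");d=cam("side");print(env.observe()["eef_pos"],env.observe()["wrist_force"])
np.savez("w9.npz",K=w["K"],R=w["R"],t=w["t"])
o=np.zeros((600,800,3),np.uint8)
r=lambda c,x,y,W,H,k:cv2.resize(c["bgr"][y:y+H,x:x+W],None,fx=k,fy=k,interpolation=cv2.INTER_CUBIC)
o[:400,400:]=r(d,255,215,133,133,3.01)[:400,:400];o[:,:400]=r(w,115,0,400,600,1)[:480].repeat(1,0) if 0 else np.pad(w["bgr"][:,115:515],((0,120),(0,0),(0,0)))
cv2.imwrite("pics/c9.png",o)
```

```text
[ 582.99883324 -228.10237419  161.97439081] [ 0.81468134 -0.34039926 -4.05264465]
```

View pics/c9.png

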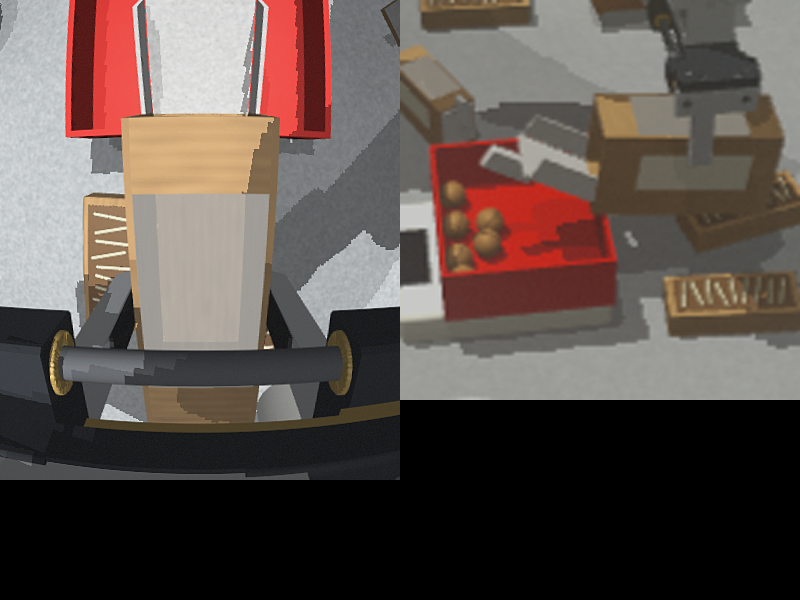

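Six walnuts are in the basket at (454,192), (456,222), (489,220), (487,243), (461,255) and (462,268). The carton is level and empty with its spout still out. I'll stand it back on its old spot.

Request:
{"api": "carry_out", "payload": {"moves": [{"hand": 50,"dx": 0,"dy": 0,"dz": 12,"turn": 0},{"hand": 50,"dx": 2,"dy": 4,"dz": 16,"turn": 0},{"hand": 50,"dx": 4,"dy": 15,"dz": 4,"turn": -1},{"hand": 50,"dx": 7,"dy": 25,"dz": 0,"turn": -2},{"hand": 50,"dx": 8,"dy": 30,"dz": 0,"turn": -2}]}}

```text
time: 17.6
eef_pos: [603.9, -154.5, 195.5]
ee_rot: [[-0.022, 1.0, 0.001], [1.0, 0.022, -0.0], [-0.0, 0.001, -1.0]]
wrist_force: [0.7, 0.3, -4.7]
gripper_width: 59.8
```

Request:
{"api": "carry_out", "payload": {"moves": [{"hand": 50,"dx": 8,"dy": 30,"dz": 0,"turn": -2},{"hand": 50,"dx": 8,"dy": 30,"dz": 0,"turn": -2},{"hand": 50,"dx": 8,"dy": 30,"dz": -10,"turn": -1.4},{"hand": 50,"dx": 5,"dy": 24,"dz": -20,"turn": 0},{"hand": 50,"dx": 2,"dy": 12.7,"dz": -25,"turn": 0}]}}

```text
time: 18.1
eef_pos: [636.1, -24.5, 140.2]
ee_rot: [[0.066, 0.998, 0.002], [0.998, -0.066, 0.001], [0.001, 0.002, -1.0]]
wrist_force: [-0.1, -0.3, -5.1]
gripper_width: 59.7
```

Request:
{"api": "carry_out", "payload": {"moves": [{"hand": 50,"dx": 0,"dy": 0,"dz": -25,"turn": 0},{"hand": 50,"dx": 0,"dy": 0,"dz": -20,"turn": 0},{"hand": 50,"dx": 0,"dy": 0,"dz": -8,"turn": 0},{"hand": 50,"dx": 0,"dy": 0,"dz": -5,"turn": 0},{"hand": 50,"dx": 0,"dy": 0,"dz": 0,"turn": 0}]}}

```text
time: 18.6
eef_pos: [634.6, -27.6, 82.1]
ee_rot: [[0.069, 0.998, -0.001], [0.998, -0.069, 0.0], [0.0, -0.001, -1.0]]
wrist_force: [0.4, -0.1, -3.9]
gripper_width: 59.9
```

Request:
{"api": "carry_out", "payload": {"moves": [{"hand": 50,"dx": 0,"dy": 0,"dz": -3,"turn": 0},{"hand": 50,"dx": 0,"dy": 0,"dz": -2,"turn": 0},{"hand": 50,"dx": 0,"dy": 0,"dz": -1.5,"turn": 0},{"hand": 50,"dx": 0,"dy": 0,"dz": 0,"turn": 0}]}}

```text
time: 19.0
eef_pos: [635.1, -27.6, 76.2]
ee_rot: [[0.069, 0.998, 0.0], [0.998, -0.069, 0.001], [0.001, 0.0, -1.0]]
wrist_force: [-5.4, 1.3, 4.2]
gripper_width: 59.9
```

Request:
{"api": "carry_out", "payload": {"moves": [{"hand": 50,"dx": 0,"dy": 0,"dz": -1.5,"turn": 0},{"hand": 50,"dx": 0,"dy": 0,"dz": 0,"turn": 0}]}}

```text
time: 19.2
eef_pos: [635.5, -27.7, 75.8]
ee_rot: [[0.069, 0.998, 0.001], [0.998, -0.069, 0.001], [0.001, 0.001, -1.0]]
wrist_force: [-13.5, 1.0, 25.3]
gripper_width: 59.9
```

Request:
{"api": "carry_out", "payload": {"moves": [{"hand": 70,"dx": 0,"dy": 0,"dz": 0,"turn": 0},{"hand": 90,"dx": 0,"dy": 0,"dz": 0,"turn": 0},{"hand": 90,"dx": 0,"dy": 0,"dz": 0,"turn": 0},{"hand": 90,"dx": 0,"dy": 0,"dz": 0,"turn": 0},{"hand": 90,"dx": 0,"dy": 0,"dz": 25,"turn": 0}]}}

```text
time: 19.7
eef_pos: [633.5, -27.4, 96.1]
ee_rot: [[0.069, 0.998, -0.005], [0.998, -0.069, -0.001], [-0.001, -0.004, -1.0]]
wrist_force: [-0.2, -0.2, -0.4]
gripper_width: 89.8
```

Request:
{"api": "carry_out", "payload": {"moves": [{"hand": 94,"dx": 0,"dy": 0,"dz": 40,"turn": 0},{"hand": 94,"dx": 0,"dy": 0,"dz": 45,"turn": 0},{"hand": 94,"dx": 15,"dy": -10,"dz": 45,"turn": 0},{"hand": 94,"dx": 15,"dy": -10,"dz": 45,"turn": 0},{"hand": 94,"dx": 15,"dy": -10,"dz": 45,"turn": 0}]}}

```text
time: 20.2
eef_pos: [680.3, -57.8, 320.6]
ee_rot: [[0.069, 0.998, 0.0], [0.998, -0.069, -0.0], [-0.0, 0.0, -1.0]]
wrist_force: [0.3, -0.8, -1.2]
gripper_width: 94.0
```

Request:
{"api": "carry_out", "payload": {"moves": [{"hand": 94,"dx": 15,"dy": -10,"dz": 45,"turn": 0},{"hand": 94,"dx": 0,"dy": 0,"dz": 45,"turn": 0},{"hand": 94,"dx": 0,"dy": 0,"dz": 0,"turn": 0},{"hand": 94,"dx": 0,"dy": 0,"dz": 0,"turn": 0}]}}

```text
time: 20.6
eef_pos: [695.4, -67.8, 409.0]
ee_rot: [[0.069, 0.998, 0.001], [0.998, -0.069, -0.0], [0.0, 0.001, -1.0]]
wrist_force: [-0.2, 0.6, -1.3]
gripper_width: 94.0
```

Run:
```python
from h import *
w=cam("wrist");d=cam("side");s=cam("scene");print(env.observe()["eef_pos"],env.observe()["wrist_force"])
np.savez("w10.npz",K=w["K"],R=w["R"],t=w["t"])
o=np.zeros((600,800,3),np.uint8)
r=lambda c,x,y,W,H,k:cv2.resize(c["bgr"][y:y+H,x:x+W],None,fx=k,fy=k,interpolation=cv2.INTER_CUBIC)
o[:440,:]=r(w,120,0,400,220,2)
o[440:,:320]=r(s,190,225,160,80,2);o[440:,320:640]=r(d,300,210,160,80,2)
o[440:,640:]=r(s,390,205,80,80,2)
for k in range(0,800,100): cv2.putText(o,str(120+k//2),(k,10),0,.4,(0,0,255))
cv2.imwrite("pics/c10.png",o);cv2.imwrite("pics/w10.png",w["bgr"])
```

```text
[694.68616799 -67.20707372 406.92061197] [0.55190185 0.19715219 0.64095703]
```

View pics/c10.png

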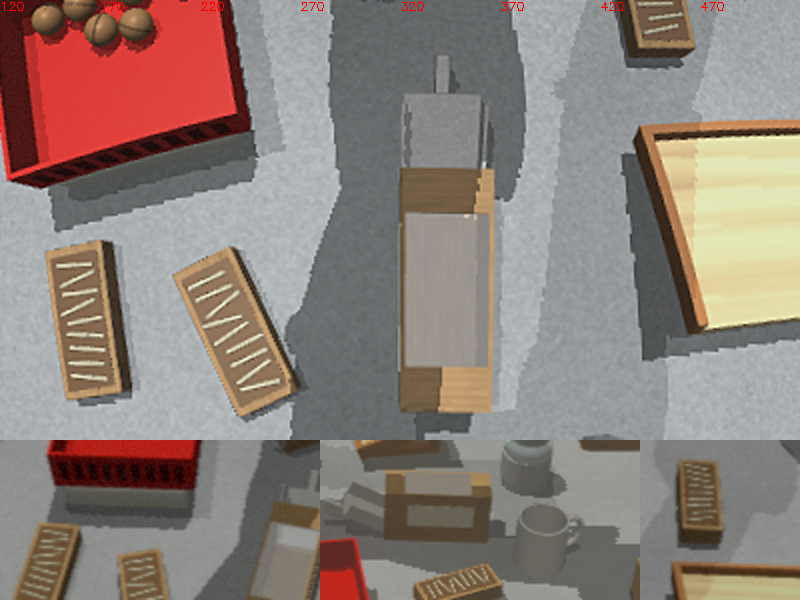

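Carton stands empty with its spout out, window clear. Packet A is at crop (85,320) and B at (236,330); the end of C shows at (658,45). Now measuring the packets.

```bash
cat >> h.py <<'E'
def pk(d,near,z=28,h=28,zt=None):
    """brown-blob packet near world point: undistort to top view at z (2px/mm), mask, minAreaRect"""
    xs=np.arange(-110,110,.5);X,Y=np.meshgrid(near[0]+xs,near[1]+xs,indexing="ij")
    P=np.stack([X,Y,np.full_like(X,z)],-1).reshape(-1,3)@d["R"].T+d["t"]
    K=d["K"]
    if d["n"]=="wrist":
        r=np.hypot(P[:,0],P[:,1])+1e-9;k=np.arctan2(r,P[:,2])/r
    else:k=1/P[:,2]
    m=np.stack([P[:,0]*k*K[0,0]+K[0,2],P[:,1]*k*K[1,1]+K[1,2]],-1).astype(np.float32).reshape(*X.shape,2)
    t=cv2.remap(d["bgr"],m[...,0],m[...,1],cv2.INTER_LINEAR)
    hsv=cv2.cvtColor(t,cv2.COLOR_BGR2HSV)
    M=((hsv[...,0]>5)&(hsv[...,0]<22)&(hsv[...,1]>80)&(hsv[...,2]>60)).astype(np.uint8)
    M=cv2.morphologyEx(M,cv2.MORPH_CLOSE,np.ones((15,15)));M=cv2.morphologyEx(M,cv2.MORPH_OPEN,np.ones((15,15)))
    best=None
    for c in cv2.findContours(M,0,2)[0]:
        (cx,cy),(a,b),ang=cv2.minAreaRect(c)
        if cv2.contourArea(c)<3000: continue
        q=np.array(near)+np.array([cy,cx])*.5-110
        bx=cv2.boxPoints(((cx,cy),(a,b),ang))[:,::-1]*.5; e=[bx[1]-bx[0],bx[2]-bx[1]];e=max(e,key=np.linalg.norm)
        th=np.degrees(np.arctan2(e[1],e[0])); th=(th+90)%180-90
        print("  rect centre",q.round(1),"size",round(max(a,b)/2,1),round(min(a,b)/2,1),"axis",round(float(th),1))
    return t
E
python3 - <<'E'
from h import *
w=load("w10.npz");w["bgr"]=cv2.imread("pics/w10.png")
f=lambda L:[(120+a/2,b/2) for a,b in L]
print("A");quad(w,f([(46,252),(103,241),(119,388),(68,399)]),28);pk(w,(623,-298))
print("B");quad(w,f([(175,276),(232,249),(297,381),(240,415)]),28);pk(w,(645,-180))
for n in("scene","side"):
    d=cam(n);print(n)
    for q in((623,-298),(645,-180),(384,158)): pk(d,q)
E
```

```text
A
centre [ 623.2 -300. ] sides [ 49.6 114.3  45.4 117.6] angs [91.2, 0.6, -84.5, -177.2]
  rect centre [ 635.5 -204.8] size 97.0 32.5 axis 0.0
  rect centre [ 623.3 -296.8] size 119.1 57.3 axis 2.0
B
centre [ 644.2 -178.7] sides [ 47.7 109.7  50.6 116.1] angs [108.5, 21.5, -64.1, -159.9]
  rect centre [ 644.7 -178.5] size 119.4 53.1 axis 19.9
  rect centre [ 622.7 -278.5] size 118.5 23.0 axis 0.0
scene
  rect centre [ 636.2 -205. ] size 101.5 33.0 axis 0.0
  rect centre [ 623.2 -298.4] size 123.4 55.2 axis 1.9
  rect centre [ 646.9 -180.9] size 124.5 49.5 axis 20.2
  rect centre [ 622.5 -280. ] size 122.0 20.0 axis 0.0
  rect centre [486.8 213.8] size 107.5 13.5 axis -90.0
  rect centre [381.9 155.5] size 123.9 51.6 axis 4.3
side
  rect centre [ 640.5 -216.5] size 122.0 56.0 axis 0.0
  rect centre [ 620.9 -311.9] size 121.2 69.2 axis 2.3
  rect centre [ 642.8 -192.3] size 130.7 70.7 axis 20.6
  rect centre [ 621.  -282.8] size 118.0 14.5 axis 0.0
  rect centre [621.  -79.8] size 156.0 18.5 axis 0.0
  rect centre [380.1 142.5] size 120.0 81.0 axis 1.9
```

Request:
{"api": "carry_out", "payload": {"moves": [{"hand": 94,"dx": -10,"dy": -22,"dz": -45,"turn": 6},{"hand": 94,"dx": -10,"dy": -22,"dz": -45,"turn": 6},{"hand": 94,"dx": -10,"dy": -23,"dz": -45,"turn": 6},{"hand": 94,"dx": -10,"dy": -23,"dz": -45,"turn": 6},{"hand": 94,"dx": -10,"dy": -21.5,"dz": -45,"turn": 0}]}}

```text
time: 21.35
eef_pos: [645.3, -177.1, 186.8]
ee_rot: [[-0.347, 0.938, -0.0], [0.938, 0.347, 0.0], [0.0, -0.0, -1.0]]
wrist_force: [1.7, -0.2, 0.2]
gripper_width: 93.9
```

Request:
{"api": "carry_out", "payload": {"moves": [{"hand": 94,"dx": 0,"dy": 0,"dz": -45,"turn": 0},{"hand": 94,"dx": 0,"dy": 0,"dz": -40,"turn": 0},{"hand": 94,"dx": 0,"dy": 0,"dz": -22,"turn": 0},{"hand": 94,"dx": 0,"dy": 0,"dz": 0,"turn": 0},{"hand": 94,"dx": 0,"dy": 0,"dz": 0,"turn": 0}]}}

```text
time: 21.85
eef_pos: [646.3, -176.5, 81.9]
ee_rot: [[-0.343, 0.939, -0.001], [0.939, 0.343, -0.0], [-0.0, -0.001, -1.0]]
wrist_force: [0.4, -0.1, -1.1]
gripper_width: 93.8
```

Run:
```python
from h import *
o=env.observe();print(o["eef_pos"],np.degrees(np.arctan2(o["ee_rot"][1,0],o["ee_rot"][0,0])));pk(cam("scene"),(645,-180));pk(cam("wrist"),(645,-180))
```

```text
[ 646.29887444 -176.5136728    81.93598541] 110.05180244025928
  rect centre [ 640.8 -279.8] size 89.5 20.5 axis 0.0
  rect centre [ 632.6 -186. ] size 94.0 49.7 axis 20.6
  rect centre [ 644.2 -180.9] size 119.6 49.4 axis 20.2
  rect centre [ 622.  -278.8] size 118.0 22.5 axis 0.0
```

Request:
{"api": "carry_out", "payload": {"moves": [{"hand": 94,"dx": -1.5,"dy": -3,"dz": -30,"turn": 0},{"hand": 94,"dx": 0,"dy": 0,"dz": -20,"turn": 0},{"hand": 94,"dx": 0,"dy": 0,"dz": -8,"turn": 0},{"hand": 70,"dx": 0,"dy": 0,"dz": 0,"turn": 0},{"hand": 40,"dx": 0,"dy": 0,"dz": 0,"turn": 0}]}}

```text
time: 22.45
eef_pos: [645.7, -179.5, 25.1]
ee_rot: [[-0.343, 0.939, 0.002], [0.939, 0.343, -0.0], [-0.001, 0.001, -1.0]]
wrist_force: [0.4, -0.1, -0.1]
gripper_width: 81.0
```

Request:
{"api": "carry_out", "payload": {"moves": [{"hand": 40,"dx": 0,"dy": 0,"dz": 0,"turn": 0},{"hand": 40,"dx": 0,"dy": 0,"dz": 0,"turn": 0},{"hand": 40,"dx": 0,"dy": 0,"dz": 0,"turn": 0},{"hand": 40,"dx": 0,"dy": 0,"dz": 0,"turn": 0},{"hand": 40,"dx": 0,"dy": 0,"dz": 0,"turn": 0}]}}

```text
time: 22.95
eef_pos: [645.0, -179.4, 24.0]
ee_rot: [[-0.343, 0.939, 0.0], [0.939, 0.343, -0.0], [-0.0, 0.0, -1.0]]
wrist_force: [-0.8, 0.5, 5.0]
gripper_width: 49.9
```

Request:
{"api": "carry_out", "payload": {"moves": [{"hand": 40,"dx": 0,"dy": 0,"dz": 15,"turn": 0},{"hand": 40,"dx": 0,"dy": 0,"dz": 40,"turn": 0},{"hand": 40,"dx": 0,"dy": 0,"dz": 45,"turn": 0},{"hand": 40,"dx": -4,"dy": 10,"dz": 45,"turn": -4},{"hand": 40,"dx": -5,"dy": 30,"dz": 31,"turn": -4}]}}

```text
time: 23.45
eef_pos: [635.9, -142.5, 203.9]
ee_rot: [[-0.202, 0.979, 0.003], [0.979, 0.202, -0.002], [-0.002, 0.003, -1.0]]
wrist_force: [1.5, -0.1, -1.1]
gripper_width: 49.9
```

Request:
{"api": "carry_out", "payload": {"moves": [{"hand": 40,"dx": -8,"dy": 40,"dz": 0,"turn": -3},{"hand": 40,"dx": -8,"dy": 40,"dz": 0,"turn": -3.7},{"hand": 40,"dx": -8,"dy": 40,"dz": 0,"turn": 0},{"hand": 40,"dx": -8,"dy": 40,"dz": 0,"turn": 0},{"hand": 40,"dx": -8,"dy": 40,"dz": 0,"turn": 0}]}}

```text
time: 23.95
eef_pos: [595.2, 62.1, 200.7]
ee_rot: [[-0.093, 0.996, 0.001], [0.996, 0.093, 0.0], [0.0, 0.001, -1.0]]
wrist_force: [0.8, 0.1, -1.4]
gripper_width: 49.4
```

Request:
{"api": "carry_out", "payload": {"moves": [{"hand": 40,"dx": -10,"dy": 45,"dz": 0,"turn": 0},{"hand": 40,"dx": -10,"dy": 45,"dz": 0,"turn": 0},{"hand": 40,"dx": -8,"dy": 34,"dz": -10,"turn": 0},{"hand": 40,"dx": -2.4,"dy": 20,"dz": -25,"turn": 0},{"hand": 40,"dx": 0,"dy": 0,"dz": -35,"turn": 0}]}}

```text
time: 24.45
eef_pos: [565.5, 209.0, 131.0]
ee_rot: [[-0.098, 0.995, 0.003], [0.995, 0.098, 0.003], [0.003, 0.003, -1.0]]
wrist_force: [0.7, 0.7, -2.2]
gripper_width: 49.9
```

Run:
```python
from h import *
o=env.observe();print(o["eef_pos"],np.degrees(np.arctan2(o["ee_rot"][1,0],o["ee_rot"][0,0])),o["wrist_force"])
```

```text
[565.50169003 209.01092846 131.01903218] 95.61983141423612 [ 0.66259706  0.65715962 -2.24742178]
```

Request:
{"api": "carry_out", "payload": {"moves": [{"hand": 40,"dx": 0,"dy": -1,"dz": -15,"turn": 0},{"hand": 40,"dx": 0,"dy": 0,"dz": -10,"turn": 0},{"hand": 40,"dx": 0,"dy": 0,"dz": -3,"turn": 0},{"hand": 40,"dx": 0,"dy": 0,"dz": 0,"turn": 0}]}}

```text
time: 24.85
eef_pos: [566.0, 203.1, 102.4]
ee_rot: [[-0.092, 0.996, 0.001], [0.996, 0.092, 0.0], [0.0, 0.001, -1.0]]
wrist_force: [0.3, 0.4, 0.0]
gripper_width: 49.8
```

Request:
{"api": "carry_out", "payload": {"moves": [{"hand": 40,"dx": 0,"dy": 0,"dz": -3,"turn": 0},{"hand": 40,"dx": 0,"dy": 0,"dz": -3,"turn": 0},{"hand": 40,"dx": 0,"dy": 0,"dz": -3,"turn": 0},{"hand": 40,"dx": 0,"dy": 0,"dz": 0,"turn": 0}]}}

```text
time: 25.25
eef_pos: [565.4, 203.6, 92.9]
ee_rot: [[-0.093, 0.996, 0.0], [0.996, 0.093, 0.0], [0.0, 0.0, -1.0]]
wrist_force: [-2.7, -1.0, 3.6]
gripper_width: 49.7
```

Request:
{"api": "carry_out", "payload": {"moves": [{"hand": 40,"dx": 0,"dy": 0,"dz": -3,"turn": 0},{"hand": 40,"dx": 0,"dy": 0,"dz": -3,"turn": 0},{"hand": 40,"dx": 0,"dy": 0,"dz": -2,"turn": 0},{"hand": 40,"dx": 0,"dy": 0,"dz": 0,"turn": 0}]}}

```text
time: 25.65
eef_pos: [565.3, 203.5, 84.7]
ee_rot: [[-0.093, 0.996, -0.0], [0.996, 0.093, -0.0], [-0.0, -0.0, -1.0]]
wrist_force: [-3.5, -1.3, 4.0]
gripper_width: 49.7
```

Request:
{"api": "carry_out", "payload": {"moves": [{"hand": 40,"dx": 0,"dy": 0,"dz": -2,"turn": 0},{"hand": 40,"dx": 0,"dy": 0,"dz": -1.5,"turn": 0},{"hand": 40,"dx": 0,"dy": 0,"dz": 0,"turn": 0}]}}

```text
time: 25.95
eef_pos: [565.4, 203.6, 81.2]
ee_rot: [[-0.093, 0.996, -0.0], [0.996, 0.093, -0.0], [-0.0, -0.0, -1.0]]
wrist_force: [-3.7, -1.6, 3.7]
gripper_width: 49.9
```

Request:
{"api": "carry_out", "payload": {"moves": [{"hand": 40,"dx": 0,"dy": 0,"dz": -1,"turn": 0},{"hand": 40,"dx": 0,"dy": 0,"dz": 0,"turn": 0}]}}

```text
time: 26.15
eef_pos: [565.5, 203.6, 80.2]
ee_rot: [[-0.093, 0.996, 0.0], [0.996, 0.093, -0.0], [-0.0, 0.0, -1.0]]
wrist_force: [-3.2, -1.6, 4.3]
gripper_width: 50.0
```

Request:
{"api": "carry_out", "payload": {"moves": [{"hand": 54,"dx": 0,"dy": 0,"dz": 0,"turn": 0},{"hand": 62,"dx": 0,"dy": 0,"dz": 0,"turn": 0},{"hand": 68,"dx": 0,"dy": 0,"dz": 0,"turn": 0},{"hand": 68,"dx": 0,"dy": 0,"dz": 0,"turn": 0},{"hand": 68,"dx": 0,"dy": 0,"dz": 10,"turn": 0}]}}

```text
time: 26.65
eef_pos: [564.8, 203.4, 89.5]
ee_rot: [[-0.093, 0.996, -0.002], [0.996, 0.093, -0.001], [-0.001, -0.002, -1.0]]
wrist_force: [-0.2, -0.2, -0.1]
gripper_width: 68.1
```

Request:
{"api": "carry_out", "payload": {"moves": [{"hand": 68,"dx": 0,"dy": 0,"dz": 25,"turn": 0},{"hand": 90,"dx": 0,"dy": -5,"dz": 40,"turn": 0},{"hand": 94,"dx": 8,"dy": -40,"dz": 40,"turn": 0},{"hand": 94,"dx": 8,"dy": -45,"dz": 20,"turn": 0},{"hand": 94,"dx": 8,"dy": -45,"dz": 0,"turn": 0}]}}

```text
time: 27.15
eef_pos: [590.1, 72.6, 214.3]
ee_rot: [[-0.094, 0.996, 0.005], [0.996, 0.094, 0.002], [0.001, 0.005, -1.0]]
wrist_force: [1.2, -0.7, -0.1]
gripper_width: 93.5
```

Run:
```python
from h import *
o=env.observe();print(o["eef_pos"])
s=cam("scene");d=cam("side");pk(s,(565,204),75)
print("A");pk(s,(623,-299));print("C");pk(s,(384,157))
q=np.zeros((600,800,3),np.uint8)
r=lambda c,x,y,W,H,k:cv2.resize(c["bgr"][y:y+H,x:x+W],None,fx=k,fy=k,interpolation=cv2.INTER_CUBIC)
q[:300]=r(s,395,250,200,75,4);q[300:,:400]=r(d,290,145,100,75,4);q[300:,400:]=r(s,180,190,200,150,2)
cv2.imwrite("pics/c11.png",q)
```

```text
[590.05023999  72.62404894 214.27994371]
  rect centre [586.6 221.3] size 190.6 143.8 axis -87.5
  rect centre [469.8 158.5] size 38.0 29.5 axis -90.0
A
  rect centre [ 623.3 -298.5] size 123.3 54.9 axis 2.3
C
  rect centre [484.  212.8] size 107.5 19.0 axis -90.0
  rect centre [390.8 163.8] size 102.5 40.5 axis 0.0
```

View pics/c11.png

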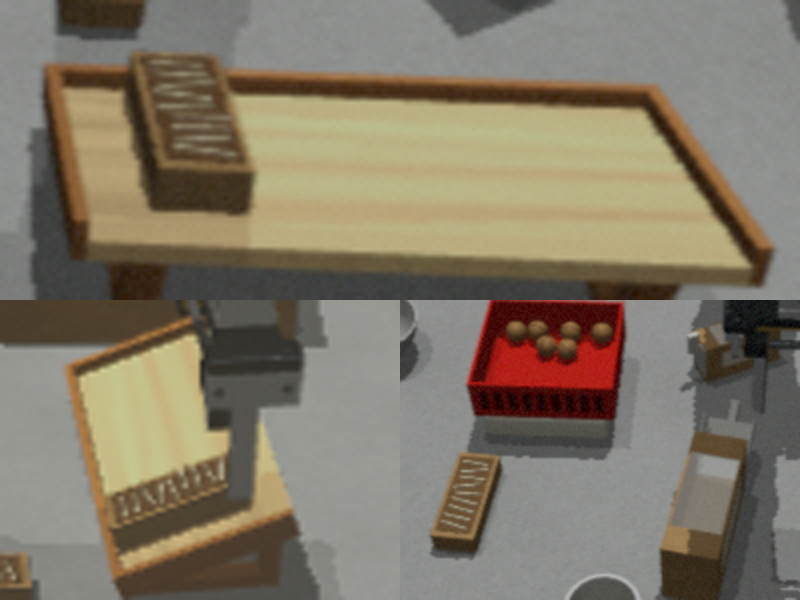

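The packet lies flat on the board near the low lip, crop (190,135). All six nuts are in the basket. On to packet A.

Request:
{"api": "carry_out", "payload": {"moves": [{"hand": 94,"dx": 5,"dy": -45,"dz": 0,"turn": -1.5},{"hand": 94,"dx": 5,"dy": -45,"dz": 0,"turn": -2},{"hand": 94,"dx": 5,"dy": -45,"dz": 0,"turn": 0},{"hand": 94,"dx": 5,"dy": -45,"dz": 0,"turn": 0},{"hand": 94,"dx": 4,"dy": -45,"dz": 0,"turn": 0}]}}

```text
time: 27.75
eef_pos: [612.6, -152.6, 210.8]
ee_rot: [[-0.033, 0.999, 0.0], [0.999, 0.033, 0.0], [0.0, 0.0, -1.0]]
wrist_force: [0.6, 0.1, -0.5]
gripper_width: 94.2
```

Request:
{"api": "carry_out", "payload": {"moves": [{"hand": 94,"dx": 4,"dy": -45,"dz": -5,"turn": 0},{"hand": 94,"dx": 3,"dy": -45,"dz": -20,"turn": 0},{"hand": 94,"dx": 2,"dy": -40,"dz": -40,"turn": 0},{"hand": 94,"dx": 0,"dy": -12,"dz": -40,"turn": 0},{"hand": 94,"dx": 0,"dy": 0,"dz": -25,"turn": 0}]}}

```text
time: 28.25
eef_pos: [619.6, -290.9, 82.5]
ee_rot: [[-0.029, 1.0, -0.002], [1.0, 0.029, -0.0], [-0.0, -0.002, -1.0]]
wrist_force: [0.0, -0.3, 0.1]
gripper_width: 93.9
```

Request:
{"api": "carry_out", "payload": {"moves": [{"hand": 94,"dx": 0,"dy": 0,"dz": 0,"turn": 0},{"hand": 94,"dx": 0,"dy": 0,"dz": 0,"turn": 0}]}}

```text
time: 28.45
eef_pos: [621.6, -288.3, 85.7]
ee_rot: [[-0.033, 0.999, -0.0], [0.999, 0.033, 0.0], [0.0, -0.0, -1.0]]
wrist_force: [1.3, 0.4, 0.0]
gripper_width: 94.5
```

Run:
```python
from h import *
o=env.observe();print(o["eef_pos"],np.degrees(np.arctan2(o["ee_rot"][1,0],o["ee_rot"][0,0])));pk(cam("wrist"),(623,-299));pk(cam("scene"),(623,-299))
```

```text
[ 621.56157026 -288.32460405   85.68303058] 91.87793353287412
  rect centre [ 622.  -301.4] size 119.7 49.2 axis 2.4
  rect centre [ 623.8 -298.3] size 124.1 54.5 axis 2.4
```

Request:
{"api": "carry_out", "payload": {"moves": [{"hand": 94,"dx": 1,"dy": -11.7,"dz": -20,"turn": 0},{"hand": 94,"dx": 0,"dy": 0,"dz": -30,"turn": 0},{"hand": 94,"dx": 0,"dy": 0,"dz": -11.5,"turn": 0},{"hand": 70,"dx": 0,"dy": 0,"dz": 0,"turn": 0},{"hand": 40,"dx": 0,"dy": 0,"dz": 0,"turn": 0}]}}

```text
time: 29.05
eef_pos: [623.0, -300.4, 24.8]
ee_rot: [[-0.033, 0.999, 0.001], [0.999, 0.033, -0.0], [-0.0, 0.001, -1.0]]
wrist_force: [0.1, -0.2, 0.2]
gripper_width: 81.5
```

Request:
{"api": "carry_out", "payload": {"moves": [{"hand": 40,"dx": 0,"dy": 0,"dz": 0,"turn": 0},{"hand": 40,"dx": 0,"dy": 0,"dz": 0,"turn": 0},{"hand": 40,"dx": 0,"dy": 0,"dz": 0,"turn": 0},{"hand": 40,"dx": 0,"dy": 0,"dz": 0,"turn": 0},{"hand": 40,"dx": 0,"dy": 0,"dz": 0,"turn": 0}]}}

```text
time: 29.55
eef_pos: [622.4, -300.5, 23.8]
ee_rot: [[-0.032, 0.999, 0.0], [0.999, 0.032, -0.0], [-0.0, 0.0, -1.0]]
wrist_force: [-2.1, 0.7, 6.1]
gripper_width: 49.6
```

Request:
{"api": "carry_out", "payload": {"moves": [{"hand": 40,"dx": 0,"dy": 0,"dz": 15,"turn": 0},{"hand": 40,"dx": 0,"dy": 0,"dz": 40,"turn": 0},{"hand": 40,"dx": 0,"dy": 0,"dz": 45,"turn": 0},{"hand": 40,"dx": 0,"dy": 10,"dz": 45,"turn": 1},{"hand": 40,"dx": -2,"dy": 30,"dz": 31,"turn": 2}]}}

```text
time: 30.05
eef_pos: [619.9, -263.4, 203.5]
ee_rot: [[-0.081, 0.997, 0.003], [0.997, 0.081, -0.003], [-0.003, 0.002, -1.0]]
wrist_force: [0.5, 0.4, 0.3]
gripper_width: 49.7
```

Request:
{"api": "carry_out", "payload": {"moves": [{"hand": 40,"dx": -5,"dy": 45,"dz": 0,"turn": 0.4},{"hand": 40,"dx": -5,"dy": 45,"dz": 0,"turn": 0},{"hand": 40,"dx": -5,"dy": 45,"dz": 0,"turn": 0},{"hand": 40,"dx": -5,"dy": 45,"dz": 0,"turn": 0},{"hand": 40,"dx": -5,"dy": 45,"dz": 0,"turn": 0}]}}

```text
time: 30.55
eef_pos: [594.6, -33.9, 200.3]
ee_rot: [[-0.091, 0.996, 0.001], [0.996, 0.091, 0.0], [0.0, 0.001, -1.0]]
wrist_force: [1.4, 0.4, -0.9]
gripper_width: 49.5
```

Request:
{"api": "carry_out", "payload": {"moves": [{"hand": 40,"dx": -5,"dy": 45,"dz": 0,"turn": 0},{"hand": 40,"dx": -5,"dy": 45,"dz": 0,"turn": 0},{"hand": 40,"dx": -5,"dy": 45,"dz": 0,"turn": 0},{"hand": 40,"dx": -5,"dy": 45,"dz": 0,"turn": 0},{"hand": 40,"dx": -5,"dy": 45,"dz": 0,"turn": 0}]}}

```text
time: 31.05
eef_pos: [569.7, 191.1, 200.4]
ee_rot: [[-0.091, 0.996, 0.001], [0.996, 0.091, 0.0], [0.0, 0.001, -1.0]]
wrist_force: [1.1, 0.3, -0.9]
gripper_width: 49.5
```

Request:
{"api": "carry_out", "payload": {"moves": [{"hand": 40,"dx": -5,"dy": 45,"dz": 0,"turn": 0},{"hand": 40,"dx": -5,"dy": 40,"dz": 0,"turn": 0},{"hand": 40,"dx": -4,"dy": 29,"dz": 0,"turn": 0},{"hand": 40,"dx": 0,"dy": 0,"dz": 0,"turn": 0},{"hand": 40,"dx": 0,"dy": 0,"dz": -30,"turn": 0}]}}

```text
time: 31.55
eef_pos: [557.8, 305.1, 172.8]
ee_rot: [[-0.093, 0.996, 0.005], [0.996, 0.093, 0.003], [0.003, 0.005, -1.0]]
wrist_force: [0.9, -0.4, -0.6]
gripper_width: 49.3
```

Request:
{"api": "carry_out", "payload": {"moves": [{"hand": 40,"dx": 0,"dy": 0,"dz": 0,"turn": 0},{"hand": 40,"dx": 0,"dy": 0,"dz": 0,"turn": 0}]}}

```text
time: 31.75
eef_pos: [556.2, 302.7, 169.9]
ee_rot: [[-0.091, 0.996, -0.001], [0.996, 0.091, -0.001], [-0.001, -0.001, -1.0]]
wrist_force: [-0.2, -0.0, -1.4]
gripper_width: 49.8
```

Request:
{"api": "carry_out", "payload": {"moves": [{"hand": 40,"dx": 0,"dy": 1,"dz": -30,"turn": 0},{"hand": 40,"dx": 0,"dy": 0,"dz": -25,"turn": 0},{"hand": 40,"dx": 0,"dy": 0,"dz": -12,"turn": 0},{"hand": 40,"dx": 0,"dy": 0,"dz": -3,"turn": 0},{"hand": 40,"dx": 0,"dy": 0,"dz": -3,"turn": 0}]}}

```text
time: 32.25
eef_pos: [556.0, 304.2, 97.5]
ee_rot: [[-0.091, 0.996, -0.001], [0.996, 0.091, -0.0], [-0.0, -0.001, -1.0]]
wrist_force: [-7.8, -3.8, 7.3]
gripper_width: 49.6
```

Request:
{"api": "carry_out", "payload": {"moves": [{"hand": 40,"dx": 0,"dy": 0,"dz": -3,"turn": 0},{"hand": 40,"dx": 0,"dy": 0,"dz": -3,"turn": 0},{"hand": 40,"dx": 0,"dy": 0,"dz": -3,"turn": 0},{"hand": 40,"dx": 0,"dy": 0,"dz": -3,"turn": 0},{"hand": 40,"dx": 0,"dy": 0,"dz": 0,"turn": 0}]}}

```text
time: 32.75
eef_pos: [556.6, 304.4, 85.9]
ee_rot: [[-0.091, 0.996, 0.0], [0.996, 0.091, 0.0], [0.0, 0.0, -1.0]]
wrist_force: [-2.8, -1.1, 3.2]
gripper_width: 49.6
```

Request:
{"api": "carry_out", "payload": {"moves": [{"hand": 40,"dx": 0,"dy": 0,"dz": -2,"turn": 0},{"hand": 40,"dx": 0,"dy": 0,"dz": -2,"turn": 0},{"hand": 40,"dx": 0,"dy": 0,"dz": 0,"turn": 0}]}}

```text
time: 33.05
eef_pos: [556.9, 304.6, 81.8]
ee_rot: [[-0.091, 0.996, 0.001], [0.996, 0.091, 0.001], [0.001, 0.001, -1.0]]
wrist_force: [-3.3, -2.1, 4.3]
gripper_width: 49.8
```

Request:
{"api": "carry_out", "payload": {"moves": [{"hand": 40,"dx": 0,"dy": 0,"dz": -1.5,"turn": 0},{"hand": 54,"dx": 0,"dy": 0,"dz": 0,"turn": 0},{"hand": 62,"dx": 0,"dy": 0,"dz": 0,"turn": 0},{"hand": 68,"dx": 0,"dy": 0,"dz": 0,"turn": 0},{"hand": 68,"dx": 0,"dy": 0,"dz": 0,"turn": 0}]}}

```text
time: 33.55
eef_pos: [556.3, 304.8, 79.0]
ee_rot: [[-0.092, 0.996, 0.0], [0.996, 0.092, 0.0], [0.0, 0.0, -1.0]]
wrist_force: [-0.4, -0.0, -0.2]
gripper_width: 67.6
```

Request:
{"api": "carry_out", "payload": {"moves": [{"hand": 68,"dx": 0,"dy": 0,"dz": 10,"turn": 0},{"hand": 68,"dx": 0,"dy": 0,"dz": 30,"turn": 0},{"hand": 90,"dx": 0,"dy": 0,"dz": 40,"turn": 0},{"hand": 94,"dx": -10,"dy": -20,"dz": 40,"turn": 0},{"hand": 94,"dx": -20,"dy": -30,"dz": 20,"turn": 0}]}}

```text
time: 34.05
eef_pos: [527.5, 255.5, 222.5]
ee_rot: [[-0.093, 0.996, 0.004], [0.996, 0.093, 0.002], [0.002, 0.004, -1.0]]
wrist_force: [0.6, -0.4, 0.6]
gripper_width: 88.6
```

Request:
{"api": "carry_out", "payload": {"moves": [{"hand": 94,"dx": -30,"dy": -30,"dz": 0,"turn": 0},{"hand": 94,"dx": -30,"dy": -30,"dz": 0,"turn": 0},{"hand": 94,"dx": -20,"dy": -20,"dz": 0,"turn": 0},{"hand": 94,"dx": 0,"dy": 0,"dz": 0,"turn": 0},{"hand": 94,"dx": 0,"dy": 0,"dz": 0,"turn": 0}]}}

```text
time: 34.55
eef_pos: [446.4, 174.7, 219.9]
ee_rot: [[-0.091, 0.996, 0.001], [0.996, 0.091, 0.001], [0.001, 0.001, -1.0]]
wrist_force: [-0.8, 1.3, 0.4]
gripper_width: 93.9
```

Run:
```python
from h import *
o=env.observe();print(o["eef_pos"],np.degrees(np.arctan2(o["ee_rot"][1,0],o["ee_rot"][0,0])))
w=cam("wrist");print("wrist");pk(w,(384,157));print("scene");pk(cam("scene"),(384,157));print("side");pk(cam("side"),(384,157))
cv2.imwrite("pics/w12.png",w["bgr"])
```

```text
[446.41707815 174.74457392 219.85915508] 95.24226495328587
wrist
  rect centre [379.5 158.6] size 119.1 49.4 axis 4.2
scene
  rect centre [485. 214.] size 105.0 17.0 axis -90.0
  rect centre [381.7 155.6] size 123.3 51.6 axis 4.4
side
  rect centre [380.4 142.8] size 119.3 80.6 axis 3.9
```

Request:
{"api": "carry_out", "payload": {"moves": [{"hand": 94,"dx": -18,"dy": -8,"dz": -30,"turn": -0.9},{"hand": 94,"dx": -18,"dy": -7.4,"dz": -40,"turn": 0},{"hand": 94,"dx": 0,"dy": 0,"dz": -45,"turn": 0},{"hand": 94,"dx": 0,"dy": 0,"dz": -25,"turn": 0},{"hand": 94,"dx": 0,"dy": 0,"dz": 0,"turn": 0}]}}

```text
time: 35.2
eef_pos: [408.9, 158.5, 76.2]
ee_rot: [[-0.076, 0.997, -0.004], [0.997, 0.076, -0.004], [-0.004, -0.005, -1.0]]
wrist_force: [0.4, -1.0, 0.1]
gripper_width: 94.2
```

Run:
```python
from h import *
o=env.observe();print(o["eef_pos"],o["ee_rot"][:,2],np.degrees(np.arctan2(o["ee_rot"][1,0],o["ee_rot"][0,0])));pk(cam("wrist"),(384,157))
```

```text
[408.8913379  158.47986511  76.16021897] [-0.00428248 -0.00395919 -0.99998299] 94.38364705777808
  rect centre [379.2 158.6] size 118.8 49.4 axis 4.4
```

Request:
{"api": "carry_out", "payload": {"moves": [{"hand": 94,"dx": 0,"dy": 1,"dz": -25,"turn": 0},{"hand": 94,"dx": 0,"dy": 0,"dz": -20,"turn": 0},{"hand": 94,"dx": 0,"dy": 0,"dz": -8,"turn": 0},{"hand": 94,"dx": 0,"dy": 0,"dz": 0,"turn": 0},{"hand": 94,"dx": 0,"dy": 0,"dz": 0,"turn": 0}]}}

```text
time: 35.75
eef_pos: [410.9, 160.5, 26.9]
ee_rot: [[-0.076, 0.997, 0.001], [0.997, 0.076, 0.001], [0.001, 0.001, -1.0]]
wrist_force: [0.5, -0.4, -0.3]
gripper_width: 93.9
```

Request:
{"api": "carry_out", "payload": {"moves": [{"hand": 70,"dx": 0,"dy": 0,"dz": -3,"turn": 0},{"hand": 40,"dx": 0,"dy": 0,"dz": 0,"turn": 0},{"hand": 40,"dx": 0,"dy": 0,"dz": 0,"turn": 0},{"hand": 40,"dx": 0,"dy": 0,"dz": 0,"turn": 0},{"hand": 40,"dx": 0,"dy": 0,"dz": 0,"turn": 0}]}}

```text
time: 36.25
eef_pos: [410.3, 160.2, 23.0]
ee_rot: [[-0.076, 0.997, 0.0], [0.997, 0.076, 0.0], [0.0, 0.0, -1.0]]
wrist_force: [-1.0, -0.5, 0.6]
gripper_width: 57.6
```

Request:
{"api": "carry_out", "payload": {"moves": [{"hand": 40,"dx": 0,"dy": 0,"dz": 0,"turn": 0},{"hand": 40,"dx": 0,"dy": 0,"dz": 0,"turn": 0},{"hand": 40,"dx": 0,"dy": 0,"dz": 15,"turn": 0},{"hand": 40,"dx": 0,"dy": 0,"dz": 40,"turn": 0},{"hand": 40,"dx": 0,"dy": 0,"dz": 45,"turn": 0}]}}

```text
time: 36.75
eef_pos: [409.3, 159.3, 123.1]
ee_rot: [[-0.076, 0.997, -0.002], [0.997, 0.076, -0.002], [-0.002, -0.002, -1.0]]
wrist_force: [0.4, 1.2, -0.5]
gripper_width: 50.2
```

Request:
{"api": "carry_out", "payload": {"moves": [{"hand": 40,"dx": 5,"dy": 5,"dz": 40,"turn": 1},{"hand": 40,"dx": 20,"dy": 28,"dz": 20,"turn": 0},{"hand": 40,"dx": 20,"dy": 30,"dz": 10,"turn": 0},{"hand": 40,"dx": 25,"dy": 35,"dz": 0,"turn": 0},{"hand": 40,"dx": 25,"dy": 35,"dz": 0,"turn": 0}]}}

```text
time: 37.25
eef_pos: [506.0, 294.7, 193.3]
ee_rot: [[-0.094, 0.996, 0.0], [0.996, 0.094, 0.001], [0.001, 0.0, -1.0]]
wrist_force: [0.6, -0.6, -1.0]
gripper_width: 49.4
```

Request:
{"api": "carry_out", "payload": {"moves": [{"hand": 40,"dx": 25,"dy": 40,"dz": 0,"turn": 0},{"hand": 40,"dx": 25,"dy": 40,"dz": 0,"turn": 0},{"hand": 40,"dx": 19,"dy": 33,"dz": 0,"turn": 0},{"hand": 40,"dx": 0,"dy": 0,"dz": 0,"turn": 0},{"hand": 40,"dx": 0,"dy": 0,"dz": 0,"turn": 0}]}}

```text
time: 37.75
eef_pos: [573.9, 406.3, 191.7]
ee_rot: [[-0.094, 0.996, -0.001], [0.996, 0.094, -0.002], [-0.001, -0.001, -1.0]]
wrist_force: [-0.8, 0.5, -1.2]
gripper_width: 50.0
```

Request:
{"api": "carry_out", "payload": {"moves": [{"hand": 40,"dx": 1,"dy": 0,"dz": -35,"turn": 0},{"hand": 40,"dx": 0,"dy": 0,"dz": -30,"turn": 0},{"hand": 40,"dx": 0,"dy": 0,"dz": -18,"turn": 0},{"hand": 40,"dx": 0,"dy": 0,"dz": -6,"turn": 0},{"hand": 40,"dx": 0,"dy": 0,"dz": 0,"turn": 0}]}}

```text
time: 38.25
eef_pos: [574.9, 405.2, 103.7]
ee_rot: [[-0.093, 0.996, -0.001], [0.996, 0.093, -0.001], [-0.001, -0.001, -1.0]]
wrist_force: [0.2, 0.3, -0.6]
gripper_width: 50.0
```

Request:
{"api": "carry_out", "payload": {"moves": [{"hand": 40,"dx": 0,"dy": 0,"dz": -2.5,"turn": 0},{"hand": 40,"dx": 0,"dy": 0,"dz": -2.5,"turn": 0},{"hand": 40,"dx": 0,"dy": 0,"dz": 0,"turn": 0}]}}

```text
time: 38.55
eef_pos: [575.3, 406.3, 99.4]
ee_rot: [[-0.093, 0.996, 0.0], [0.996, 0.093, 0.0], [0.0, 0.0, -1.0]]
wrist_force: [-0.3, 0.1, -1.6]
gripper_width: 49.8
```

Request:
{"api": "carry_out", "payload": {"moves": [{"hand": 40,"dx": 0,"dy": 0,"dz": -2,"turn": 0},{"hand": 40,"dx": 0,"dy": 0,"dz": -2,"turn": 0},{"hand": 40,"dx": 0,"dy": 0,"dz": 0,"turn": 0}]}}

```text
time: 38.85
eef_pos: [575.3, 406.3, 95.7]
ee_rot: [[-0.093, 0.996, 0.0], [0.996, 0.093, 0.001], [0.001, 0.0, -1.0]]
wrist_force: [-4.1, -2.1, 7.6]
gripper_width: 49.7
```

Request:
{"api": "carry_out", "payload": {"moves": [{"hand": 40,"dx": 0,"dy": 0,"dz": -2,"turn": 0},{"hand": 40,"dx": 0,"dy": 0,"dz": -2,"turn": 0},{"hand": 40,"dx": 0,"dy": 0,"dz": 0,"turn": 0}]}}

```text
time: 39.15
eef_pos: [575.2, 406.3, 91.8]
ee_rot: [[-0.093, 0.996, 0.0], [0.996, 0.093, 0.001], [0.001, 0.0, -1.0]]
wrist_force: [-5.2, -2.4, 9.3]
gripper_width: 49.8
```

Request:
{"api": "carry_out", "payload": {"moves": [{"hand": 40,"dx": 0,"dy": 0,"dz": -1.5,"turn": 0},{"hand": 40,"dx": 0,"dy": 0,"dz": -1,"turn": 0},{"hand": 40,"dx": 0,"dy": 0,"dz": 0,"turn": 0}]}}

```text
time: 39.45
eef_pos: [575.3, 406.3, 89.4]
ee_rot: [[-0.093, 0.996, 0.0], [0.996, 0.093, 0.001], [0.001, 0.0, -1.0]]
wrist_force: [-4.9, -2.9, 10.9]
gripper_width: 49.5
```

Nearly flush. I'll release it, retreat upward and do the final check.

Request:
{"api": "carry_out", "payload": {"moves": [{"hand": 54,"dx": 0,"dy": 0,"dz": 0,"turn": 0},{"hand": 62,"dx": 0,"dy": 0,"dz": 0,"turn": 0},{"hand": 68,"dx": 0,"dy": 0,"dz": 0,"turn": 0},{"hand": 68,"dx": 0,"dy": 0,"dz": 0,"turn": 0},{"hand": 68,"dx": 0,"dy": 0,"dz": 10,"turn": 0}]}}

```text
time: 39.95
eef_pos: [574.5, 405.8, 97.4]
ee_rot: [[-0.093, 0.996, -0.002], [0.996, 0.093, -0.001], [-0.001, -0.002, -1.0]]
wrist_force: [-0.8, 0.7, -0.2]
gripper_width: 67.8
```

Request:
{"api": "carry_out", "payload": {"moves": [{"hand": 68,"dx": 0,"dy": 0,"dz": 30,"turn": 0},{"hand": 68,"dx": 0,"dy": 0,"dz": 45,"turn": 0},{"hand": 68,"dx": 10,"dy": 0,"dz": 45,"turn": 0},{"hand": 68,"dx": 30,"dy": -20,"dz": 45,"turn": 0},{"hand": 68,"dx": 30,"dy": -30,"dz": 45,"turn": 0}]}}

```text
time: 40.45
eef_pos: [635.6, 365.5, 296.9]
ee_rot: [[-0.096, 0.995, 0.001], [0.995, 0.096, 0.001], [0.001, 0.001, -1.0]]
wrist_force: [1.0, -0.2, -0.4]
gripper_width: 68.1
```

Request:
{"api": "carry_out", "payload": {"moves": [{"hand": 68,"dx": 40,"dy": -40,"dz": 30,"turn": 0},{"hand": 68,"dx": 40,"dy": -40,"dz": 30,"turn": 0},{"hand": 68,"dx": 0,"dy": -20,"dz": 0,"turn": 0},{"hand": 68,"dx": 0,"dy": 0,"dz": 0,"turn": 0},{"hand": 68,"dx": 0,"dy": 0,"dz": 0,"turn": 0}]}}

```text
time: 40.95
eef_pos: [697.4, 282.3, 340.6]
ee_rot: [[-0.093, 0.996, -0.001], [0.996, 0.093, 0.0], [0.001, -0.001, -1.0]]
wrist_force: [0.1, 0.4, 0.2]
gripper_width: 68.0
```

Run:
```python
from h import *
o=env.observe();print(o["eef_pos"],o["time"],o["wrist_force"])
w=cam("wrist");d=cam("side");s=cam("scene")
q=np.zeros((600,800,3),np.uint8)
r=lambda c,x,y,W,H,k:cv2.resize(c["bgr"][y:y+H,x:x+W],None,fx=k,fy=k,interpolation=cv2.INTER_CUBIC)
q[:300,:400]=r(s,395,205,200,150,2);q[:300,400:]=r(d,230,130,200,150,2);q[300:,:400]=w["bgr"][:300,120:520];q[300:,400:]=r(s,140,170,267,200,1.5)[:300,:400]
cv2.imwrite("pics/fin.png",q)
```

```text
[697.3541668  282.30407064 340.64395567] 40.95 [0.07133605 0.43695009 0.16405583]
```

View pics/fin.png

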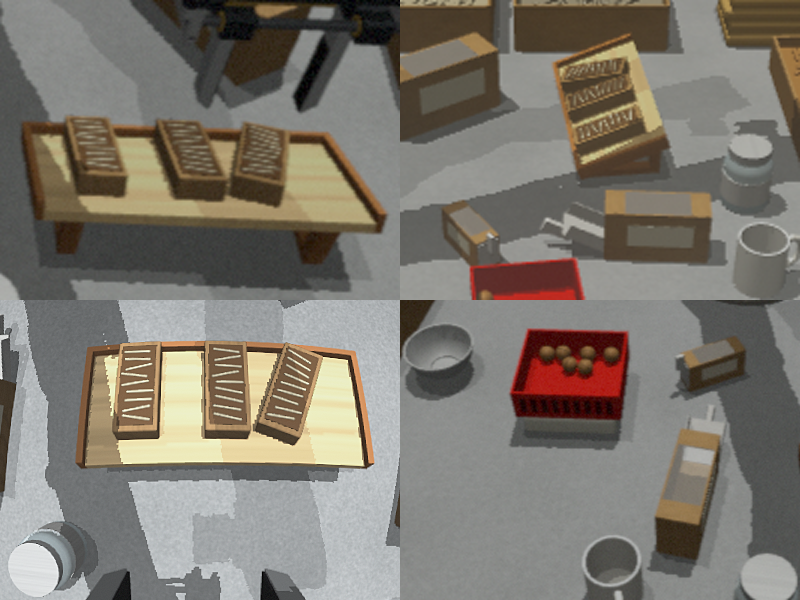

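The third packet ended up turned about 25° and shifted towards the middle one (wrist crop (290,392)): either it slid or this was the announced knock. I'll measure all three in the board's own plane.

```bash
cat >> h.py <<'E'
def board(d,h=28,out=None):
    c=np.array([572,305.5,60.]);yw=np.radians(5.3);s=np.radians(20)
    ex=np.array([np.cos(yw)*np.cos(s),np.sin(yw)*np.cos(s),np.sin(s)]);ey=np.array([-np.sin(yw),np.cos(yw),0]);n=np.cross(ex,ey)
    u,v=np.meshgrid(np.arange(-110,110,.5),np.arange(-190,190,.5),indexing="ij")
    P=(c+u[...,None]*ex+v[...,None]*ey+h*n).reshape(-1,3)@d["R"].T+d["t"];K=d["K"]
    if d["n"]=="wrist":
        r=np.hypot(P[:,0],P[:,1])+1e-9;k=np.arctan2(r,P[:,2])/r
    else:k=1/P[:,2]
    m=np.stack([P[:,0]*k*K[0,0]+K[0,2],P[:,1]*k*K[1,1]+K[1,2]],-1).astype(np.float32).reshape(*u.shape,2)
    t=cv2.remap(d["bgr"],m[...,0],m[...,1],cv2.INTER_LINEAR)
    if out: cv2.imwrite(out,t)
    H=cv2.cvtColor(t,cv2.COLOR_BGR2HSV)
    M=(((H[...,0]<18)&(H[...,1]>60)&(H[...,2]<215))).astype(np.uint8)
    M=cv2.morphologyEx(M,cv2.MORPH_CLOSE,np.ones((13,13)));M=cv2.morphologyEx(M,cv2.MORPH_OPEN,np.ones((41,41)))
    for q in cv2.findContours(M,0,2)[0]:
        if cv2.contourArea(q)<8000: continue
        (cx,cy),(a,b),ang=cv2.minAreaRect(q);bx=cv2.boxPoints(((cx,cy),(a,b),ang))[:,::-1]*.5
        e=max([bx[1]-bx[0],bx[2]-bx[1]],key=np.linalg.norm);th=(np.degrees(np.arctan2(e[1],e[0]))+90)%180-90
        uu,vv=cy*.5-110,cx*.5-190;W=c+uu*ex+vv*ey
        print("  board uv",round(uu,1),round(vv,1),"size",round(max(a,b)/2,1),round(min(a,b)/2,1),"axis",round(float(th),1),"corners",(bx-[110,190]).round().tolist(),"world",W.round(1))
    return t
E
python3 - <<'E'
from h import *
w=cam("wrist");t=board(w)
H=cv2.cvtColor(t,cv2.COLOR_BGR2HSV);i=lambda u,v:H[int((u+110)*2),int((v+190)*2)].tolist()
print("board hsv",i(60,-50),i(60,140),"lip",i(-80,100),"pk",i(0,-105),i(-20,-105),i(0,0))
print("scene");board(cam("scene"));print("side");board(cam("side"))
E
```

```text
board uv -7.2 -101.2 size 127.5 55.5 axis 0.0 corners [[-71.0, -129.0], [-71.0, -74.0], [56.0, -74.0], [56.0, -129.0]] world [574.6 204.1  57.5]
  board uv -7.3 -1.5 size 128.5 53.0 axis 0.0 corners [[57.0, -28.0], [-72.0, -28.0], [-72.0, 25.0], [57.0, 25.0]] world [565.4 303.4  57.5]
  board uv -11.4 74.8 size 142.5 56.5 axis -17.1 corners [[48.0, 27.0], [-88.0, 69.0], [-71.0, 123.0], [65.0, 81.0]] world [554.4 379.   56.1]
board hsv [25, 66, 237] [28, 55, 237] lip [105, 9, 173] pk [17, 78, 141] [14, 117, 129] [14, 107, 114]
scene
  board uv 54.2 -107.8 size 53.5 48.5 axis 0.0 corners [[27.0, -132.0], [27.0, -84.0], [81.0, -84.0], [81.0, -132.0]] world [632.7 202.9  78.6]
  board uv 5.7 -47.8 size 266.4 147.5 axis 86.2 corners [[70.0, -186.0], [-77.0, -176.0], [-59.0, 90.0], [88.0, 80.0]] world [581.7 258.3  61.9]
side
  board uv -18.5 -120.0 size 125.0 76.0 axis 0.0 corners [[-81.0, -158.0], [-81.0, -82.0], [44.0, -82.0], [44.0, -158.0]] world [565.8 184.4  53.7]
  board uv 13.5 128.2 size 192.0 122.5 axis 0.0 corners [[109.0, 67.0], [-82.0, 67.0], [-82.0, 189.0], [109.0, 189.0]] world [572.8 434.4  64.6]
  board uv -17.4 15.2 size 150.4 130.0 axis -89.3 corners [[-82.0, -61.0], [-83.0, 90.0], [47.0, 91.0], [48.0, -59.0]] world [554.3 319.1  54. ]
```

Packets one and two lie straight at v = -101 and -1. The third is turned about 17° at v ≈ 73, close to its neighbour. I'll go above it, measure closely and straighten it with loosely caging fingers.

Request:
{"api": "carry_out", "payload": {"moves": [{"hand": 68,"dx": -20,"dy": 25,"dz": -10,"turn": 0},{"hand": 68,"dx": -25,"dy": 25,"dz": -15,"turn": 0},{"hand": 68,"dx": -25,"dy": 25,"dz": -15,"turn": 0},{"hand": 68,"dx": -25,"dy": 25,"dz": -10,"turn": 0},{"hand": 68,"dx": 0,"dy": 0,"dz": 0,"turn": 0}]}}

```text
time: 41.75
eef_pos: [598.2, 387.4, 288.8]
ee_rot: [[-0.101, 0.995, -0.004], [0.995, 0.101, 0.001], [0.001, -0.004, -1.0]]
wrist_force: [0.0, 0.9, -0.5]
gripper_width: 68.1
```

Request:
{"api": "carry_out", "payload": {"moves": [{"hand": 68,"dx": 0,"dy": 0,"dz": 0,"turn": 0},{"hand": 68,"dx": 0,"dy": 0,"dz": 0,"turn": 0}]}}

```text
time: 41.95
eef_pos: [603.8, 381.4, 291.1]
ee_rot: [[-0.092, 0.996, 0.001], [0.996, 0.092, -0.0], [-0.0, 0.001, -1.0]]
wrist_force: [0.9, 0.3, 0.2]
gripper_width: 68.2
```

```bash
cat > m3.py <<'E'
from h import *
w=cam("wrist");t=board(w,out="pics/b3.png");print(env.observe()["eef_pos"])
H=cv2.cvtColor(t,cv2.COLOR_BGR2HSV);M=((H[...,0]<19)&(H[...,1]>60)&(H[...,2]<225)).astype(np.uint8)
M=cv2.morphologyEx(M,cv2.MORPH_CLOSE,np.ones((17,17)));M=cv2.morphologyEx(M,cv2.MORPH_OPEN,np.ones((15,15)))
L=[]
for u in range(-60,76,8):
    row=np.flatnonzero(M[int((u+110)*2),int((30+190)*2):int((150+190)*2)])
    if len(row): L.append((u,30+row[0]*.5,30+row[-1]*.5))
print(L)
E
python3 m3.py
```

```text
board uv -11.2 -95.0 size 125.5 59.0 axis 0.0 corners [[-74.0, -124.0], [-74.0, -66.0], [52.0, -66.0], [52.0, -124.0]] world [570.2 209.9  56.2]
  board uv -12.5 2.7 size 126.0 51.5 axis 0.0 corners [[50.0, -23.0], [-76.0, -23.0], [-76.0, 28.0], [50.0, 28.0]] world [560.1 307.2  55.7]
  board uv -16.5 79.2 size 137.3 55.4 axis -16.2 corners [[42.0, 33.0], [-90.0, 72.0], [-75.0, 125.0], [57.0, 87.0]] world [549.2 383.   54.3]
[603.94031741 381.07919366 291.07741097]
[(-60, np.float64(65.5), np.float64(120.0)), (-52, np.float64(65.0), np.float64(118.5)), (-44, np.float64(62.0), np.float64(115.5)), (-36, np.float64(60.0), np.float64(112.5)), (-28, np.float64(57.5), np.float64(109.0)), (-20, np.float64(54.0), np.float64(107.5)), (-12, np.float64(51.5), np.float64(104.0)), (-4, np.float64(48.5), np.float64(101.0)), (4, np.float64(45.0), np.float64(98.5)), (12, np.float64(42.5), np.float64(95.0)), (20, np.float64(40.0), np.float64(92.0)), (28, np.float64(37.5), np.float64(89.5)), (36, np.float64(30.0), np.float64(87.0)), (44, np.float64(43.5), np.float64(84.0)), (52, np.float64(67.0), np.float64(81.0))]
```

Request:
{"api": "carry_out", "payload": {"moves": [{"hand": 70,"dx": -25,"dy": 1,"dz": -30,"turn": -7},{"hand": 70,"dx": -25,"dy": 1,"dz": -40,"turn": -7},{"hand": 70,"dx": -19.3,"dy": 0.8,"dz": -40,"turn": -6.4},{"hand": 70,"dx": 0,"dy": 0,"dz": -40,"turn": 0},{"hand": 70,"dx": 0,"dy": 0,"dz": -20,"turn": 0}]}}

```text
time: 42.5
eef_pos: [532.8, 383.7, 117.9]
ee_rot: [[0.26, 0.966, -0.002], [0.966, -0.26, -0.002], [-0.002, -0.001, -1.0]]
wrist_force: [0.3, -0.3, 0.1]
gripper_width: 70.2
```

Request:
{"api": "carry_out", "payload": {"moves": [{"hand": 70,"dx": 0,"dy": 0,"dz": 0,"turn": 0},{"hand": 70,"dx": 0,"dy": 0,"dz": 0,"turn": 0}]}}

```text
time: 42.7
eef_pos: [534.8, 384.4, 121.5]
ee_rot: [[0.261, 0.965, 0.001], [0.965, -0.261, 0.0], [0.0, 0.001, -1.0]]
wrist_force: [0.6, 0.0, 0.8]
gripper_width: 70.2
```

Request:
{"api": "carry_out", "payload": {"moves": [{"hand": 70,"dx": 0,"dy": 0,"dz": -20,"turn": 0},{"hand": 70,"dx": 0,"dy": 0,"dz": -10,"turn": 0},{"hand": 70,"dx": 0,"dy": 0,"dz": -6,"turn": 0},{"hand": 70,"dx": 0,"dy": 0,"dz": 0,"turn": 0}]}}

```text
time: 43.1
eef_pos: [533.8, 384.8, 84.7]
ee_rot: [[0.26, 0.966, -0.0], [0.966, -0.26, -0.0], [-0.0, -0.0, -1.0]]
wrist_force: [-0.1, -0.2, 0.3]
gripper_width: 69.8
```

Request:
{"api": "carry_out", "payload": {"moves": [{"hand": 70,"dx": 0,"dy": 0,"dz": -6,"turn": 0},{"hand": 70,"dx": 0,"dy": 0,"dz": -5,"turn": 0},{"hand": 62,"dx": 0,"dy": 0,"dz": 0,"turn": 0},{"hand": 56,"dx": 0,"dy": 0,"dz": 0,"turn": 0},{"hand": 56,"dx": 0,"dy": 0,"dz": 0,"turn": 0}]}}

```text
time: 43.6
eef_pos: [533.6, 384.9, 73.6]
ee_rot: [[0.259, 0.966, -0.0], [0.966, -0.259, -0.0], [-0.0, -0.0, -1.0]]
wrist_force: [-0.6, 0.6, 0.6]
gripper_width: 56.2
```

Request:
{"api": "carry_out", "payload": {"moves": [{"hand": 56,"dx": -0.2,"dy": 2,"dz": 0,"turn": 3},{"hand": 56,"dx": -0.3,"dy": 3,"dz": 0,"turn": 4},{"hand": 56,"dx": -0.4,"dy": 4,"dz": 0,"turn": 4.4},{"hand": 56,"dx": -0.4,"dy": 4,"dz": 0,"turn": 4.5},{"hand": 56,"dx": -0.4,"dy": 4,"dz": 0,"turn": 4.5}]}}

```text
time: 44.1
eef_pos: [531.8, 401.5, 73.5]
ee_rot: [[-0.096, 0.995, -0.0], [0.995, 0.096, -0.001], [-0.001, -0.001, -1.0]]
wrist_force: [-0.7, -1.2, 0.7]
gripper_width: 56.1
```

Request:
{"api": "carry_out", "payload": {"moves": [{"hand": 56,"dx": 0,"dy": 0,"dz": 0,"turn": 0},{"hand": 52,"dx": 0,"dy": 0,"dz": 0,"turn": 0},{"hand": 50,"dx": 0,"dy": 0,"dz": 0,"turn": 0},{"hand": 48,"dx": 0,"dy": 0,"dz": 0,"turn": 0},{"hand": 48,"dx": 0,"dy": 0,"dz": 0,"turn": 0}]}}

```text
time: 44.6
eef_pos: [531.9, 401.9, 73.6]
ee_rot: [[-0.093, 0.996, -0.0], [0.996, 0.093, -0.0], [-0.0, -0.0, -1.0]]
wrist_force: [-1.2, 0.4, 1.3]
gripper_width: 53.6
```

Request:
{"api": "carry_out", "payload": {"moves": [{"hand": 54,"dx": 0,"dy": 0,"dz": 0,"turn": 0},{"hand": 62,"dx": 0,"dy": 0,"dz": 0,"turn": 0},{"hand": 68,"dx": 0,"dy": 0,"dz": 0,"turn": 0},{"hand": 68,"dx": 0,"dy": 0,"dz": 0,"turn": 0},{"hand": 68,"dx": 0,"dy": 0,"dz": 15,"turn": 0}]}}

```text
time: 45.1
eef_pos: [531.1, 401.2, 87.4]
ee_rot: [[-0.093, 0.996, -0.002], [0.996, 0.093, -0.002], [-0.002, -0.002, -1.0]]
wrist_force: [0.1, -0.3, 1.1]
gripper_width: 67.9
```

Request:
{"api": "carry_out", "payload": {"moves": [{"hand": 68,"dx": 0,"dy": 0,"dz": 40,"turn": 0},{"hand": 68,"dx": 20,"dy": -10,"dz": 45,"turn": 0},{"hand": 68,"dx": 30,"dy": -20,"dz": 45,"turn": 0},{"hand": 68,"dx": 35,"dy": -30,"dz": 45,"turn": 0},{"hand": 68,"dx": 35,"dy": -30,"dz": 30,"turn": 0}]}}

```text
time: 45.6
eef_pos: [637.5, 324.1, 278.8]
ee_rot: [[-0.095, 0.995, 0.002], [0.995, 0.095, 0.002], [0.002, 0.002, -1.0]]
wrist_force: [0.9, 0.6, -0.1]
gripper_width: 68.0
```

Request:
{"api": "carry_out", "payload": {"moves": [{"hand": 68,"dx": 30,"dy": -10,"dz": 20,"turn": 0},{"hand": 68,"dx": 0,"dy": 0,"dz": 0,"turn": 0},{"hand": 68,"dx": 0,"dy": 0,"dz": 0,"turn": 0}]}}

```text
time: 45.9
eef_pos: [667.2, 313.5, 295.5]
ee_rot: [[-0.092, 0.996, 0.001], [0.996, 0.092, 0.0], [0.0, 0.001, -1.0]]
wrist_force: [-0.5, 0.0, 0.1]
gripper_width: 68.1
```

```bash
python3 m3.py
python3 - <<'E'
from h import *
s=cam("scene");d=cam("side")
for c,n in((s,"scene0"),(d,"side0")):
    o=cv2.imread(f"pics/{n}.png")
    for nm,X,h,r in(("jar",(777,93),110,40),("bowl",(382,-499),55,60),("mug",(775,-104),85,38)):
        x,y=map(int,proj(c,(*X,h/2)));k=26
        a=cv2.cvtColor(o[y-k:y+k,x-k:x+k],6).astype(np.float32);b=cv2.cvtColor(c["bgr"][y-k:y+k,x-k:x+k],6).astype(np.float32)
        print(n,nm,"shift",np.round(cv2.phaseCorrelate(a,b)[0],2))
E
```

```text
board uv -8.3 -98.0 size 126.5 54.0 axis 0.0 corners [[-72.0, -125.0], [-72.0, -71.0], [55.0, -71.0], [55.0, -125.0]] world [573.3 207.2  57.2]
  board uv -8.8 0.7 size 126.5 49.5 axis 0.0 corners [[54.0, -24.0], [-72.0, -24.0], [-72.0, 25.0], [54.0, 25.0]] world [563.7 305.5  57. ]
  board uv -9.3 93.1 size 141.6 55.8 axis -11.4 corners [[55.0, 52.0], [-84.0, 80.0], [-73.0, 134.0], [66.0, 106.0]] world [554.7 397.4  56.8]
[666.19845468 314.3170299  294.69137474]
[(-60, np.float64(30.0), np.float64(143.5)), (-52, np.float64(74.5), np.float64(130.0)), (-44, np.float64(72.5), np.float64(128.0)), (-36, np.float64(72.5), np.float64(126.5)), (-28, np.float64(70.5), np.float64(124.5)), (-20, np.float64(68.0), np.float64(123.0)), (-12, np.float64(67.5), np.float64(121.5)), (-4, np.float64(65.5), np.float64(119.5)), (4, np.float64(62.5), np.float64(118.0)), (12, np.float64(60.5), np.float64(116.0)), (20, np.float64(59.5), np.float64(114.0)), (28, np.float64(57.5), np.float64(112.5)), (36, np.float64(55.0), np.float64(112.5)), (44, np.float64(55.0), np.float64(110.0)), (52, np.float64(52.5), np.float64(108.0)), (60, np.float64(80.5), np.float64(103.5))]
scene0 jar shift [-0.39  0.04]
scene0 bowl shift [ 0.01 -0.06]
scene0 mug shift [0.12 0.04]
side0 jar shift [ 0.4  -0.06]
side0 bowl shift [-0.01  0.02]
side0 mug shift [ 0.07 -0.03]
```

Jar, bowl and mug haven't moved (under 0.4 px). The fingers hadn't fully closed, so the packet is still turned 12°. I'll squeeze once more at its centre, and wait for the closure this time.

Request:
{"api": "carry_out", "payload": {"moves": [{"hand": 68,"dx": -30,"dy": 23,"dz": -30,"turn": 0},{"hand": 68,"dx": -30,"dy": 23,"dz": -35,"turn": 0},{"hand": 68,"dx": -28,"dy": 22,"dz": -35,"turn": 0},{"hand": 68,"dx": -20,"dy": 15.5,"dz": -35,"turn": 0},{"hand": 68,"dx": 0,"dy": 0,"dz": -35,"turn": 0}]}}

```text
time: 46.55
eef_pos: [554.8, 401.1, 124.2]
ee_rot: [[-0.1, 0.995, -0.002], [0.995, 0.1, 0.001], [0.001, -0.002, -1.0]]
wrist_force: [0.8, 0.5, 0.3]
gripper_width: 68.2
```

Request:
{"api": "carry_out", "payload": {"moves": [{"hand": 68,"dx": 0,"dy": 0,"dz": 0,"turn": 0},{"hand": 68,"dx": 0,"dy": 0,"dz": 0,"turn": 0},{"hand": 68,"dx": 0,"dy": 0,"dz": -15,"turn": 0},{"hand": 68,"dx": 0,"dy": 0,"dz": -10,"turn": 0},{"hand": 68,"dx": 0,"dy": 0,"dz": -8,"turn": 0}]}}

```text
time: 47.05
eef_pos: [560.0, 396.7, 92.4]
ee_rot: [[-0.093, 0.996, 0.0], [0.996, 0.093, 0.0], [0.0, 0.0, -1.0]]
wrist_force: [-0.3, 0.9, -0.6]
gripper_width: 67.8
```

Request:
{"api": "carry_out", "payload": {"moves": [{"hand": 68,"dx": 0,"dy": 0,"dz": -5,"turn": 0},{"hand": 68,"dx": 0,"dy": 0,"dz": 0,"turn": 0}]}}

```text
time: 47.25
eef_pos: [559.5, 396.6, 86.9]
ee_rot: [[-0.093, 0.996, -0.001], [0.996, 0.093, -0.001], [-0.001, -0.001, -1.0]]
wrist_force: [-0.3, 0.5, 0.0]
gripper_width: 68.4
```

Request:
{"api": "carry_out", "payload": {"moves": [{"hand": 68,"dx": 0,"dy": 0,"dz": -4,"turn": 0},{"hand": 60,"dx": 0,"dy": 0,"dz": 0,"turn": 0},{"hand": 52,"dx": 0,"dy": 0,"dz": 0,"turn": 0},{"hand": 45,"dx": 0,"dy": 0,"dz": 0,"turn": 0},{"hand": 45,"dx": 0,"dy": 0,"dz": 0,"turn": 0}]}}

```text
time: 47.75
eef_pos: [559.7, 397.0, 83.8]
ee_rot: [[-0.093, 0.996, 0.0], [0.996, 0.093, 0.0], [0.0, 0.0, -1.0]]
wrist_force: [-0.5, 0.4, 0.6]
gripper_width: 53.8
```

Request:
{"api": "carry_out", "payload": {"moves": [{"hand": 45,"dx": 0,"dy": 0,"dz": 0,"turn": 0},{"hand": 45,"dx": 0,"dy": 0,"dz": 0,"turn": 0},{"hand": 45,"dx": 0,"dy": 0,"dz": 0,"turn": 0},{"hand": 45,"dx": 0,"dy": 0,"dz": 0,"turn": 0},{"hand": 45,"dx": 0,"dy": 0,"dz": 0,"turn": 0}]}}

```text
time: 48.25
eef_pos: [559.8, 397.0, 83.8]
ee_rot: [[-0.093, 0.996, 0.0], [0.996, 0.093, 0.0], [0.0, 0.0, -1.0]]
wrist_force: [-1.2, -0.1, 2.8]
gripper_width: 54.0
```

Request:
{"api": "carry_out", "payload": {"moves": [{"hand": 64,"dx": 0,"dy": 0,"dz": 0,"turn": 0},{"hand": 64,"dx": 0,"dy": 0,"dz": 0,"turn": -4},{"hand": 64,"dx": 0,"dy": 0,"dz": 0,"turn": -5},{"hand": 55,"dx": 0,"dy": 0,"dz": 0,"turn": -4},{"hand": 45,"dx": 0,"dy": 0,"dz": 0,"turn": 0}]}}

```text
time: 48.75
eef_pos: [559.6, 396.9, 83.5]
ee_rot: [[0.134, 0.991, -0.0], [0.991, -0.134, -0.0], [-0.0, -0.0, -1.0]]
wrist_force: [-2.1, -1.2, 1.5]
gripper_width: 51.7
```

Request:
{"api": "carry_out", "payload": {"moves": [{"hand": 45,"dx": 0,"dy": 0,"dz": 0,"turn": 0},{"hand": 45,"dx": 0,"dy": 0,"dz": 0,"turn": 0},{"hand": 45,"dx": 0,"dy": 0,"dz": 0,"turn": 0},{"hand": 45,"dx": 0,"dy": 0,"dz": 0,"turn": 0}]}}

```text
time: 49.15
eef_pos: [559.7, 396.8, 83.6]
ee_rot: [[0.132, 0.991, -0.0], [0.991, -0.132, -0.0], [-0.0, -0.0, -1.0]]
wrist_force: [-0.3, 0.1, -1.0]
gripper_width: 50.9
```

Gripped squarely (50.9). Turn it back, shifting slightly outward, then release.

Request:
{"api": "carry_out", "payload": {"moves": [{"hand": 45,"dx": 0,"dy": 0,"dz": 2,"turn": 0},{"hand": 45,"dx": -0.2,"dy": 1.5,"dz": 0,"turn": 4},{"hand": 45,"dx": -0.2,"dy": 1.5,"dz": 0,"turn": 4.5},{"hand": 45,"dx": -0.2,"dy": 1,"dz": 0,"turn": 4.5},{"hand": 45,"dx": 0,"dy": 0,"dz": -2,"turn": 0}]}}

```text
time: 49.65
eef_pos: [559.5, 401.4, 84.5]
ee_rot: [[-0.095, 0.995, 0.001], [0.995, 0.095, 0.001], [0.001, 0.001, -1.0]]
wrist_force: [-2.6, 2.3, 10.7]
gripper_width: 50.5
```

Request:
{"api": "carry_out", "payload": {"moves": [{"hand": 45,"dx": 0,"dy": 0,"dz": 0,"turn": 0},{"hand": 55,"dx": 0,"dy": 0,"dz": 0,"turn": 0},{"hand": 62,"dx": 0,"dy": 0,"dz": 0,"turn": 0},{"hand": 68,"dx": 0,"dy": 0,"dz": 0,"turn": 0},{"hand": 68,"dx": 0,"dy": 0,"dz": 10,"turn": 0}]}}

```text
time: 50.15
eef_pos: [558.4, 400.3, 92.7]
ee_rot: [[-0.093, 0.996, -0.002], [0.996, 0.093, -0.002], [-0.001, -0.002, -1.0]]
wrist_force: [-1.2, -0.3, -1.4]
gripper_width: 67.8
```

Request:
{"api": "carry_out", "payload": {"moves": [{"hand": 68,"dx": 0,"dy": 0,"dz": 30,"turn": 0},{"hand": 68,"dx": 20,"dy": -20,"dz": 45,"turn": 0},{"hand": 68,"dx": 30,"dy": -25,"dz": 45,"turn": 0},{"hand": 68,"dx": 30,"dy": -25,"dz": 45,"turn": 0},{"hand": 68,"dx": 28,"dy": -13,"dz": 35,"turn": 0}]}}

```text
time: 50.65
eef_pos: [657.2, 325.1, 279.9]
ee_rot: [[-0.092, 0.996, 0.001], [0.996, 0.092, 0.001], [0.0, 0.001, -1.0]]
wrist_force: [1.1, 1.0, -0.2]
gripper_width: 67.9
```

Request:
{"api": "carry_out", "payload": {"moves": [{"hand": 68,"dx": 0,"dy": 0,"dz": 0,"turn": 0},{"hand": 68,"dx": 0,"dy": 0,"dz": 0,"turn": 0},{"hand": 68,"dx": 0,"dy": 0,"dz": 0,"turn": 0}]}}

```text
time: 50.95
eef_pos: [655.2, 327.7, 275.6]
ee_rot: [[-0.094, 0.996, -0.002], [0.996, 0.094, -0.0], [-0.0, -0.002, -1.0]]
wrist_force: [-0.3, -0.5, -0.8]
gripper_width: 67.9
```

```bash
python3 m3.py
python3 - <<'E'
from h import *
# carton check: top rect
for n in ("scene",): 
    c=cam(n);o=np.load("w10.npz")
    print(n);pk(c,(625,-27),90)
    hs=cv2.cvtColor(c["bgr"],cv2.COLOR_BGR2HSV)[185:240,215:295]
    m=((hs[...,0]>8)&(hs[...,0]<22)&(hs[...,1]>60)).astype(np.uint8);nn,l,st,ce=cv2.connectedComponentsWithStats(m);print("nut blobs",st[1:,4],ce[1:].round())
E
```

```text
board uv -8.5 -97.3 size 126.0 55.5 axis 0.0 corners [[54.0, -125.0], [-72.0, -125.0], [-72.0, -70.0], [54.0, -70.0]] world [573.  207.9  57.1]
  board uv -9.5 0.8 size 126.0 48.5 axis 0.0 corners [[-73.0, -24.0], [-73.0, 25.0], [53.0, 25.0], [53.0, -24.0]] world [563.  305.4  56.8]
  board uv -7.8 94.8 size 132.5 53.5 axis 0.0 corners [[-74.0, 68.0], [-74.0, 122.0], [58.0, 122.0], [58.0, 68.0]] world [556.  399.2  57.3]
[654.99466464 327.84985305 275.38724078]
[(-60, np.float64(30.0), np.float64(131.5)), (-52, np.float64(66.5), np.float64(121.0)), (-44, np.float64(65.0), np.float64(121.0)), (-36, np.float64(65.5), np.float64(121.0)), (-28, np.float64(66.0), np.float64(121.0)), (-20, np.float64(65.0), np.float64(121.0)), (-12, np.float64(64.5), np.float64(121.0)), (-4, np.float64(65.0), np.float64(121.0)), (4, np.float64(65.0), np.float64(121.0)), (12, np.float64(64.5), np.float64(121.5)), (20, np.float64(66.0), np.float64(121.5)), (28, np.float64(66.0), np.float64(121.5)), (36, np.float64(65.5), np.float64(122.0)), (44, np.float64(64.5), np.float64(122.0)), (52, np.float64(65.5), np.float64(121.0))]
scene
  rect centre [690.7 -30.2] size 62.5 34.0 axis 86.5
  rect centre [559.7 -22. ] size 60.8 29.2 axis 86.6
nut blobs [397  83   1] [[38. 23.]
 [65. 21.]
 [22. 54.]]
```

All three packets are straight and flat with gaps of over 40 mm. The carton stands at (625,-26), the nuts are in the basket and the arm is clear. Handing in.

```bash
python3 -c "
from bench import env
print(env.observe()['time'],env.sign_off())"
```

```text
the job is handed in; nothing more can be done
51.05 None
```

The job is done and handed in at 51 s. I pulled the spout out with the carton standing, poured all six walnuts into the basket, and stood the empty carton back on its old spot. All three packets are laid on the board.

- **Spout:** both views matched 66°, fully out. I had led the tab slightly past that point, and the spout still looked out in the last picture.
- **Pour:** the interface cannot tilt the gripper, so I tipped and levelled the carton against the basket rim. I counted six walnuts in the basket afterwards.
- **Packets:** one packet turned up askew after I placed it. Whether it slid or was the announced knock, I couldn't tell. My first attempt to straighten it failed; the second, gripping it squarely, worked.
- **Last measurements:** in board coordinates the packets sit at about v = -97, 1 and 95 mm, all parallel to the slope, with gaps over 40 mm. The carton's centre is at about (625, -26).
- **Bystanders:** the jar, bowl and mug had moved less than 0.5 px when I checked, just before the final straightening.

**Limits of these checks:** the picture limit was used up, so the straightened packet was checked by measurement only. The same packet read up to 5 mm apart between wrist views. Colour masking merged a few touching walnuts, so the count of six comes from the pictures.

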